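# Locate a part on the measuring fixture against fence and flip stop

### The job

Flip the raised stop on the fixture's fence fully down. Then gently push the loose aluminium workpiece sideways along the plate until it lies flush against the fence along its whole long side, with its end right up against the stop. Leave the stop down and the workpiece at rest, and do not touch the stylus rack overhead or disturb the other things.

Things in the scene. Friction and masses are not known exactly. Their poses are not given: they have to be found in the camera images.
- fixture: fixed dark grey plate 220 (x) x 420 (y) x 12 mm; x points away from the robot, y left along the fence. Origin at table height; plate spans x -100 to 120, y -210 to 210 mm. The steel fence on it runs along y (-185 to 185): flat face towards the robot at x = 45, back at x = 63, top 42 mm above the table. All heights here are above the table; 'fixture x' etc. are in this frame
- rack: stylus rack over the fence, do not touch; origin and axes of the fixture. Bar with black holders: x 42 to 115, y -215 to 215, z 215 to 237 mm, on 26 mm posts at x 102, y +-195; styli hang at x 83 (y -140, 0, 140; radius to 12) down to z 156. It blocks a vertical tool over stop and fence: reach under its robot-side edge with the tool leaning back to the robot, fingers pointing down and away
- carriage: dark steel carriage of the stop, fixed on the fence, 50 mm long along y, carrying the hinge and flag; origin on the fence's top at fixture x = 60 mm, 14 mm below the hinge; axes as the fixture's
- flag (a joint): angle of the steel stop flag: 0 = fully down across the path (hard limit), growing as it is raised; near 1.5 it stands up; limit 1.75 rad. The stiff hinge stays where left and turns with a push of 1 to 2 N. Raised by 90 degrees, the blade's end edge is on top, 121 mm high. It can be pinched by its two flat faces (14 mm apart), swung over towards the robot, then pressed home on its top
- hinge (a point): hinge axis of the flag, parallel to the fence (y), 56 mm high, at fixture x = 60 mm; axes as the fixture's. The flag is a plate 14 mm thick along y, centred on this point. When down, relative to the hinge: blade x -65 to -20, z -40 to 7 mm; neck x -20 to 6, z -7 to 7; so its top is 63 mm and its lower edge 16 mm above the table
- stop_face (a point): point on the flag (moves with it), centre of the face that the workpiece must meet; with the flag down it looks to the robot's right (-y of the fixture), 27 mm above the table, at fixture x = 17.5 mm, and its axes are the fixture's
- bar: loose workpiece: stepped aluminium block with bores, 45 (x) x 120 (y) mm, 22 mm high at the ends, 30 in the middle 70 mm; about 0.4 kg; origin centre of underside, long side along its y. Starts flat on the fixture plate (12 mm above the table) right of the stop, off the fence, a little skewed. Flush to the fence its origin is at fixture x = 22.5 mm
- bar_end (a point): centre of the workpiece's end face that faces the stop: bar x = 0, y = 60, z = 15 mm; axes as the workpiece's
- ring_gauge: steel ring gauge, 68 mm across, 18 mm high, lying on the fixture plate's robot-side left corner; origin centre of underside; leave alone
- spigot: stepped round steel part, 42 mm across, 48 mm high, standing on the fixture plate to the left of the flip stop; origin centre of underside; leave alone
- ref_sphere: white reference sphere on a stem, foot 64 mm across, 97 mm high; origin centre of underside; leave alone
- driver: black screwdriver 190 mm long, lying on the table at the right; leave alone
- flange: round steel flange, 90 mm across, 34 mm high, on the table at the right; origin centre of underside; leave alone
- stylus_case: closed black case 90 x 140 x 40 mm on the table at the left; origin centre of underside; leave alone
- cleaner: white bottle, 60 mm across, 150 mm high, at the left; origin centre of underside; leave alone
Not all that is in view belongs to the job. What is meant by the bar is not black, pink or red, and is the smaller of those in its own colour.

How it is judged:
By the outcome, as a careful person would: the job done as asked, in the order asked, and still so for the second after the job is handed in, with the robot touching nothing.
It also fails if it takes over 58 s, if anything falls off the work surface, if the arm or the gripper's body presses on something with over 40 N, if the wrist force passes 120 N, or if a joint passes its speed limit or range.

### The arm

A 6-joint arm with a two-finger parallel gripper is mounted at the origin on the work surface. World frame = base frame: x ahead of the robot, y to its left, z up, the work surface at z = 0. Lengths are in mm, angles in rad, forces in N, time in s.
With the tool pointing down it reaches from about 275 to 750 mm from the base axis. Payload 10.2 kg.
Tool frame: the origin (TCP) lies at the very end of the fingers, on their centre line; the grasp point (between the pads) lies behind it (ctrl.grasp_offset is the z of the grasp point in the tool frame, in mm); z points along the fingers, y is the direction in which the jaws open and shut (so a half turn about z gives the same grasp; the last joint's range is limited). The gripper opens to 85 mm and grips with 20 to 120 N. Pads are 22 mm wide; open, the fingers measure 114 mm over their backs; the gripper's body (76 mm by 85 mm) begins 54 mm behind the grasp point. The pads swing forward as they close: fully open they stand 13 mm farther back than shut.
Start: joints at [-0.223, 0.313, 1.498, -0, 1.331, -0.223], TCP at [525.006, -0.013, 231.294] pointing down, gripper open.
Joint ranges: [-2.94, 2.94], [-0.97, 2.17], [0.19, 2.56], [-1.23, 4.37], [0.02, 3.11], [-2.88, 2.88]. Speed limits (rad/s): [2.39, 2.39, 3.01, 3.14, 3.14, 3.14].

### API

Orientations are given as a unit quaternion [w, x, y, z].
In Python, from rig import ctrl, capture, job gives the robot as it stands. The module is installed in compiled form; this text tells all that it offers.
- The arm moves only by the tool move_arm, never from a script. Its argument "series" is a list of rows, each a list of 7 numbers: the turn, a rotation vector about the tool's x, y, z in rad, then the shift along the tool's x, y, z in cm, then the opening, from 0 (shut) to 1 (fully open). A call has 1 to 5 rows; each row is the pose to reach, as a shift and turn from the pose measured when the call began, along the tool's axes at that moment; what a row does not reach only later rows make up. A row lasts 1/12 s, in which the tool goes at most 41.7 mm and 7.16 degrees, less where a joint would pass 70% of its speed; a pose out of reach is approached as far as the arm can. A call with a gripper value outside its range is refused whole. The fingers move at their own pace and stop on an object; "grip_force" is the grip in N (left out, the last holds). Time passes only in rows, so rows that repeat a pose let the fingers close. It gives the time, the measured TCP pose, the force and the opening at its end, in the units of the state.
- ctrl.sense(): the state, without advancing time (a new reading comes with each control period).
- capture(name): name is "scene" or "side" or "wrist"; returns a dict with "frame" (420x560x3 uint8, red, green, blue), "mtx" (3x3 intrinsics, pixels), "dist" ([k1, k2, p1, p2, k3] as OpenCV has them; the pictures are not rectified), "R" (3x3) and "t" (3): a world point X has camera coordinates R X + t. Camera axes: x right, y down, z forward; pixel columns grow to the right and rows downward; lengths in mm; the calibration is good to about 2 mm. A picture is of the moment at which its call begins. There is no depth.
- job.finish_job(): hands the job in, once; it reports no verdict.
The state is a dict: "time_s": time; "joints": joint angles; "dq": joint speeds; "tau": joint torques, N m; "eef_pos": TCP position; "ee_rot": TCP orientation; "force": force on the tool from outside, world axes, zero at the start; "wrist_torque": the same for the moment, N m; "grip_width": opening from 0.0 (shut) to 1.0 (fully open).
Only numpy, scipy, OpenCV 4.12 (cv2) and the standard library are available. Lean on these libraries where they do the work, as an engineer would, in place of code of your own. Each camera call takes 0.05 s, during which the arm holds its last target.

## Working session

There is one attempt and no reset: what is moved stays moved. The work goes in short steps, Python scripts to look and compute and a tool call to move; the robot and the scene stay as the last step left them, time stands still between calls to the robot, and variables do not carry over. Pictures are saved under pics/ and viewed, and the job is handed in when it is done.

Besides the shell and the picture viewer there is one more tool, called after "Emit:" as name(argument=value, ...), one argument or row to a line, values as JSON. move_arm: Moves the arm, as the interface text tells. Its arguments: {"type":"object","properties":{"series":{"type":"array","items":{"type":"array","items":{"type":"number"}}},"grip_force":{"type":"number"}},"required":["series"]}

```bash
mkdir -p pics; ls
python3 - <<'E'
from rig import ctrl,capture,job
import cv2,numpy as np
print(ctrl.sense(), ctrl.grasp_offset)
for n in ["scene","side","wrist"]:
    c=capture(n); cv2.imwrite(f"pics/{n}0.png",cv2.cvtColor(c["frame"],cv2.COLOR_RGB2BGR))
    np.savez(f"pics/{n}0.npz",**c)
    print(n,c["mtx"].tolist(),np.array(c["dist"]).tolist(),(-np.array(c["R"]).T@c["t"]).round(0))
E
```

```text
pics
{'time_s': 0.0, 'joints': array([-2.23367881e-01,  3.13468789e-01,  1.49844166e+00,  2.17200611e-05,
        1.33098668e+00, -2.23430508e-01]), 'dq': array([-0.00116486,  0.00289546, -0.00147106, -0.00071016,  0.00045513,
       -0.00018907]), 'tau': array([-5.78409599e-04, -4.12261176e+01, -2.59742296e+01, -3.58453699e-04,
        4.11797926e-03, -1.23038126e-05]), 'eef_pos': array([5.24746341e+02, 6.78409922e-02, 2.30723736e+02]), 'ee_rot': array([-5.57537207e-04,  7.07086317e-01,  7.07126944e-01, -3.38637464e-04]), 'force': array([0.32269859, 0.15444129, 0.16100265]), 'wrist_torque': array([-0.00632904, -0.02284023,  0.04880581]), 'grip_width': 1.0016308082118393} -18.700000000000003
scene [[455.15500628849077, 0.0, 275.472808650211], [0.0, 455.15500628849077, 208.1917551802829], [0.0, 0.0, 1.0]] [-0.0032158937334486526, 0.0, 0.0, 0.0, 0.0] [ 746.  558. 1102.]
side [[397.8276245682018, 0.0, 275.61159251576856], [0.0, 397.8276245682018, 209.8740567249412], [0.0, 0.0, 1.0]] [-0.01090209856664585, 0.0, 0.0, 0.0, 0.0] [-206. -678.  617.]
wrist [[299.29585905345317, 0.0, 284.8091777610698], [0.0, 299.29585905345317, 212.0355624251596], [0.0, 0.0, 1.0]] [-0.05445116223785514, 0.0, 0.0, 0.0, 0.0] [525.  76. 373.]
```

View pics/scene0.png

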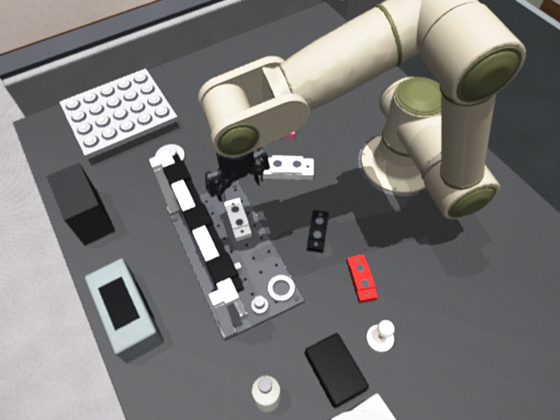

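View pics/side0.png

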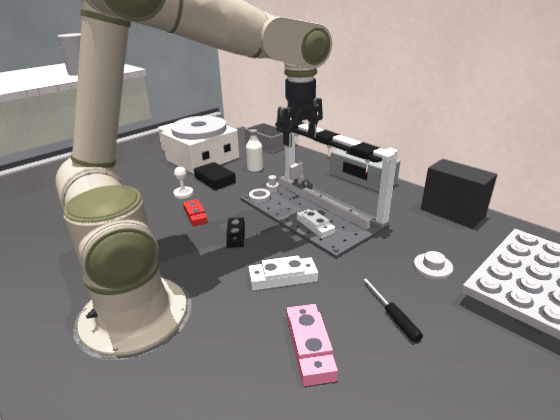

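View pics/wrist0.png

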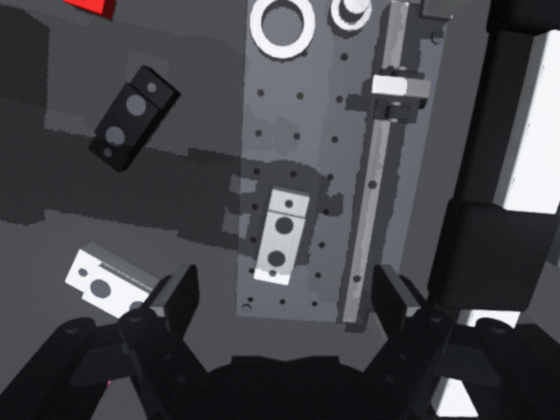

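Run:
```python
import cv2,numpy as np
def crop(n,x0,y0,x1,y1,s,o,g=1.0):
    i=cv2.imread(f"pics/{n}.png")[y0:y1,x0:x1]
    i=cv2.resize(i,None,fx=s,fy=s,interpolation=cv2.INTER_CUBIC)
    i=(255*(i/255.)**g).astype('uint8')
    for k in range((x0//20+1)*20,x1,20):
        cv2.putText(i,str(k),((k-x0)*s,10),0,.35,(0,255,255));cv2.line(i,((k-x0)*s,12),((k-x0)*s,18),(0,255,255))
    for k in range((y0//20+1)*20,y1,20):
        cv2.putText(i,str(k),(0,(k-y0)*s),0,.35,(0,255,255));cv2.line(i,(22,(k-y0)*s),(28,(k-y0)*s),(0,255,255))
    cv2.imwrite(f"pics/{o}.png",i)
crop("wrist0",220,150,480,340,3,"w0a",.5)
crop("wrist0",220,0,480,190,3,"w0b",.5)
crop("side0",230,130,400,250,4,"s0a",.7)
crop("scene0",140,130,310,340,3 if 0 else 2,"c0a",.7)
```

```text
(no output)
```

View pics/w0a.png

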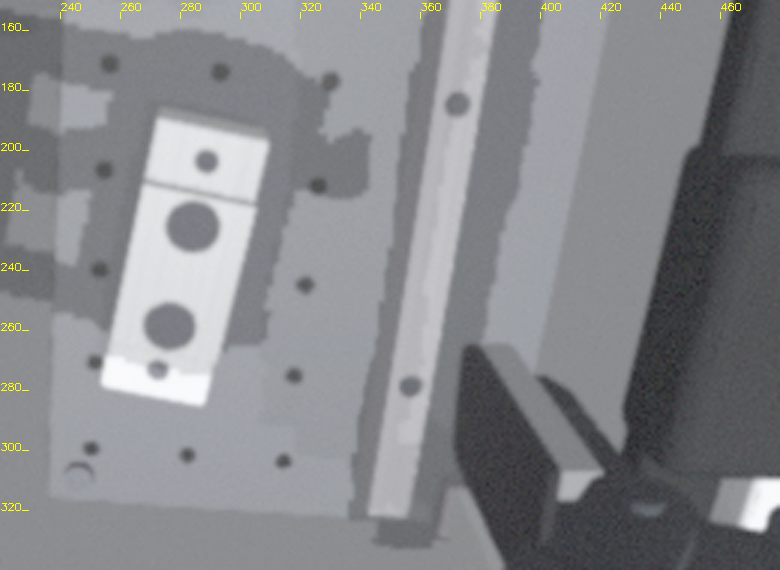

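View pics/w0b.png

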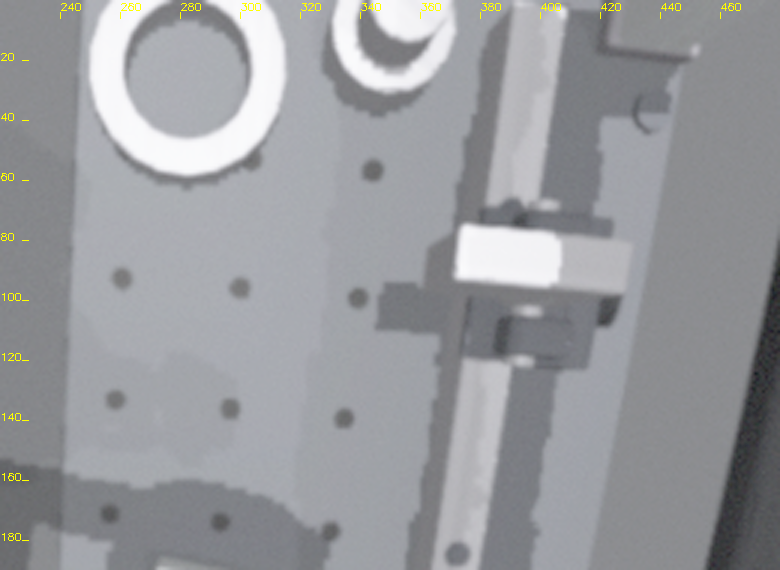

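View pics/s0a.png

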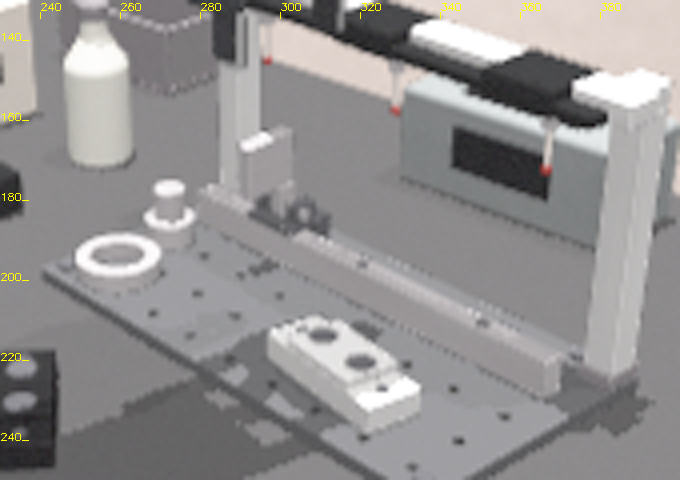

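View pics/c0a.png

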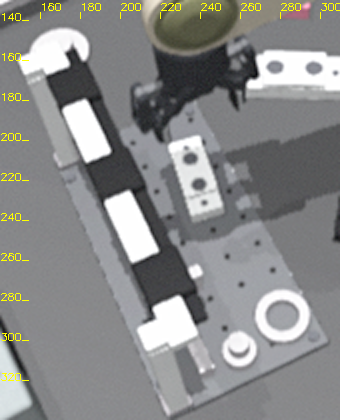

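```bash
cat > h.py <<'E'
import numpy as np,cv2
from scipy.optimize import least_squares
def load(n): return dict(np.load(f"pics/{n}.npz"))
def proj(c,X):
    X=np.asarray(X,float).reshape(-1,3)
    return cv2.projectPoints(X,cv2.Rodrigues(c["R"])[0],np.asarray(c["t"],float),c["mtx"],np.asarray(c["dist"],float))[0].reshape(-1,2)
def ray(c,px,z):
    u=cv2.undistortPoints(np.array(px,float).reshape(-1,1,2),c["mtx"],np.asarray(c["dist"],float)).reshape(-1,2)
    o=-c["R"].T@c["t"]; d=np.c_[u,np.ones(len(u))]@c["R"]
    return o+d*((z-o[2])/d[:,2])[:,None]
def T(p,X):
    X=np.asarray(X,float).reshape(-1,3);c,s=np.cos(p[2]),np.sin(p[2])
    return np.c_[p[0]+c*X[:,0]-s*X[:,1],p[1]+s*X[:,0]+c*X[:,1],X[:,2]]
E
cat > fit.py <<'E'
from h import *
W,S,C=load("wrist0"),load("side0"),load("scene0")
obs=[(W,(-100,-210,12),(236.5,315)),(W,(45,-185,42),(342,321.5)),(W,(63,-185,42),(356,322)),
(S,(-100,210,12),(240,197)),(S,(45,-185,42),(366,219.5)),(S,(120,-210,12),(386.5,223)),
(C,(-100,210,12),(303.5,301)),(C,(120,210,12),(226,336))]
def flagpts(a):
    # down-frame rel hinge end edge x=-65,z -40..7
    R=lambda x,z:(np.cos(a)*x+np.sin(a)*z, -np.sin(a)*x+np.cos(a)*z)
    return R
def res(p,full=False):
    r=[proj(c,T(p,X))[0]-np.array(u) for c,X,u in obs]
    return np.array(r) if full else np.ravel(r)
f=least_squares(res,[600,50,0],loss="soft_l1",f_scale=1.5); p=f.x
print("fixture",p.round(3)); print(res(p,True).round(1).tolist())
# flag: unknown angle, y
fo=[((-65,-40),7,(373.3,75)),((-65,7),7,(430.7,80)),((-65,7),-7,(429.3,97.7)),((-65,-40),-7,(371.7,93.3))]
def fp(a,y):
    out=[]
    for (x,z),dy,u in fo:
        # raise by a: (-1,0)->(0,1) at 90deg ; (0,1)->(1,0)
        out.append((60+x*np.cos(a)+z*np.sin(a),y+dy,56-x*np.sin(a)+z*np.cos(a)))
    return np.array(out)
g=least_squares(lambda q:(proj(W,T(p,fp(*q)))-np.array([o[2] for o in fo])).ravel(),[1.5,80])
print("flag ang,y",g.x,g.fun.round(1)); print(T(p,fp(*g.x)).round(1).tolist())
print("hinge",T(p,[(60,g.x[1],56)]).round(1))
bo=[((-22.5,60),(273.3,189)),((22.5,60),(310,197.7)),((22.5,-60),(288.3,284.7)),((-22.5,-60),(254,278.3))]
def br(q):
    return (proj(W,T(q,[(x,y,34) for (x,y),u in bo]))-np.array([u for _,u in bo])).ravel()
b=least_squares(br,[500,70,0]); print("bar",b.x.round(3),b.fun.round(1))
c,s=np.cos(p[2]),np.sin(p[2]); d=b.x[:2]-p[:2]
print("bar in fixture",c*d[0]+s*d[1],-s*d[0]+c*d[1],np.degrees(b.x[2]-p[2]))
for n,pt in dict(W=W,S=S,C=C).items():
    print(n,"bar ctr",proj(pt,[(b.x[0],b.x[1],42)]).round(0),"stop",proj(pt,T(p,fp(*g.x))).round(0).tolist())
E
python3 fit.py
```

```text
fixture [ 5.68377e+02  1.09900e+01 -6.70000e-02]
[[-1.0, 1.6], [0.4, -0.6], [-0.1, -0.4], [-1.1, -0.4], [0.2, 0.7], [2.7, 0.2], [1.1, -0.5], [-1.7, 4.6]]
flag ang,y [ 1.56439806 94.32951624] [ 0.3 -0.5  1.  -0.1 -0.8  0.6 -0.5 -0.1]
[[594.7, 110.8, 120.7], [641.6, 107.7, 121.0], [640.6, 93.7, 121.0], [593.7, 96.8, 120.7]]
hinge [[634.5 101.1  56. ]]
bar [ 5.20286e+02 -6.42340e+01 -2.17000e-01] [-0.4 -0.1  0.6 -0.7 -0.1  0.7 -0.2  0.4]
bar in fixture -42.97226134396144 -78.26168870787352 -8.615627524759697
W bar ctr [[281. 242.]] stop [[374.0, 75.0], [432.0, 80.0], [429.0, 98.0], [371.0, 93.0]]
S bar ctr [[315. 217.]] stop [[289.0, 165.0], [300.0, 161.0], [303.0, 162.0], [292.0, 166.0]]
C bar ctr [[236. 216.]] stop [[240.0, 267.0], [222.0, 275.0], [219.0, 270.0], [237.0, 262.0]]
```

```bash
cat >> h.py <<'E'
P=np.array([568.4,11.0,-0.067])
def inv(p,X):
    X=np.asarray(X,float).reshape(-1,3);c,s=np.cos(p[2]),np.sin(p[2]);d=X-[p[0],p[1],0]
    return np.c_[c*d[:,0]+s*d[:,1],-s*d[:,0]+c*d[:,1],d[:,2]]
E
python3 - <<'E'
from h import *
W,S=load("wrist0"),load("side0")
print("fence front",inv(P,ray(W,[(390.7,3),(370,152),(342,321)],42)).round(1))
print("fence back",inv(P,ray(W,[(384,152),(356,322),(409,3)],42)).round(1))
print("plate left",inv(P,ray(W,[(246,10),(242,120),(237,300)],12)).round(1))
print("spigot foot/topmid",inv(P,ray(W,[(351,12)],30)).round(1),inv(P,ray(S,[(270,194)],12)).round(1))
print("plate back",inv(P,ray(W,[(441,60),(419,180),(401,275)],12)).round(1))
print("rig",T(P,[(22.5,27.3,12)]))
E
```

```text
fence front [[  48.6  181.1   42. ]
 [  47.9   34.8   42. ]
 [  44.5 -185.1   42. ]]
fence back [[  63.4   36.    42. ]
 [  63.3 -185.7   42. ]
 [  66.8  182.9   42. ]]
plate left [[ -96.8  173.4   12. ]
 [ -97.3   58.7   12. ]
 [ -98.2 -182.3   12. ]]
spigot foot/topmid [[ 12.4 173.5  30. ]] [[-15.4 155.3  12. ]]
plate back [[ 122.7  140.4   12. ]
 [ 122.7    3.1   12. ]
 [ 124.3 -128.6   12. ]]
rig [[592.67724947  36.73237568  12.        ]]
```

```bash
sed -i 's/^f=least_squares(res.*$/L=[(45,42,[(390.7,3),(370,152),(342,321)]),(63,42,[(384,152),(356,322),(409,3)]),(-100,12,[(246,10),(242,120),(237,300)]),(120,12,[(441,60),(419,180),(401,275)])]\nallr=lambda p:np.r_[res(p),np.concatenate([1.0*(inv(p,ray(W,q,z))[:,0]-x) for x,z,q in L])]\nf=least_squares(allr,[600,50,0],loss="soft_l1",f_scale=1.5); p=f.x;print(f.fun[-12:].round(1))/' fit.py; python3 fit.py
```

```text
[ 0.3  0.6 -1.2 -1.9 -0.4  0.5 -0.   0.3  1.  -0.3  0.6  3.1]
fixture [ 5.70415e+02  1.10070e+01 -7.40000e-02]
[[-0.6, 1.1], [0.9, -0.4], [0.4, -0.2], [-0.3, -0.9], [0.4, 0.6], [3.1, 0.2], [0.1, 0.5], [-3.2, 5.0]]
flag ang,y [ 1.52524725 94.56331359] [ 0.1 -0.5  1.4  0.  -0.6  0.7 -0.8 -0.2]
[[595.0, 111.0, 119.1], [641.8, 107.6, 121.3], [640.7, 93.6, 121.3], [593.9, 97.1, 119.1]]
hinge [[637.2 100.9  56. ]]
bar [ 5.20286e+02 -6.42340e+01 -2.17000e-01] [-0.4 -0.1  0.6 -0.7 -0.1  0.7 -0.2  0.4]
bar in fixture -44.43288229913995 -78.7392500251672 -8.199154296250574
W bar ctr [[281. 242.]] stop [[373.0, 75.0], [432.0, 80.0], [429.0, 98.0], [371.0, 93.0]]
S bar ctr [[315. 217.]] stop [[289.0, 166.0], [300.0, 161.0], [303.0, 162.0], [292.0, 167.0]]
C bar ctr [[236. 216.]] stop [[240.0, 267.0], [221.0, 275.0], [219.0, 270.0], [237.0, 263.0]]
```

```bash
sed -i 's/^P=.*/P=np.array([570.4,11.0,-0.074])/' h.py
cat >> h.py <<'E'
from scipy.spatial.transform import Rotation as Ro
def Rt(th,yaw=0,flip=0):
    s,c=np.sin(th),np.cos(th)
    M=np.array([[-c,0,s],[0,1,0],[-s,0,-c]])
    return Ro.from_euler('z',P[2]+yaw).as_matrix()@M
def go(pos,th,yaw=0,M=None,back=0):
    """pos: fixture TCP target; prints turn & shift(cm)"""
    from rig import ctrl
    s=ctrl.sense(); q=s["ee_rot"]; R0=Ro.from_quat([q[1],q[2],q[3],q[0]]).as_matrix()
    M=Rt(th,yaw) if M is None else M
    w=T(P,[pos])[0]-back*M[:,2]
    print("t",round(s["time_s"],2),"turn",Ro.from_matrix(R0.T@M).as_rotvec().round(3),"shift",(R0.T@(w-s["eef_pos"])/10).round(2),"F",s["force"].round(1),"g",round(s["grip_width"],2),"fixpos",inv(P,[s["eef_pos"]])[0].round(1),"j",s["joints"].round(2))
E
python3 - <<'E'
from h import *
th=np.radians(45)
g=np.array([50,94.5,111])+18.7*np.array([np.sin(th),0,-np.cos(th)])
print(g)
go(g,th,back=90)
E
```

```text
[63.22289681 94.5        97.77710319]
t 0.15 turn [-0.586 -0.631 -1.413] shift [10.52  5.22  6.94] F [-0.6 -0.6 -0.4] g 1.0 fixpos [-44.6 -14.3 230.9] j [-0.22  0.31  1.5  -0.    1.33 -0.22]
```

Emit:
move_arm(
  series=[
    [-0.586,-0.631,-1.413,4,-3,0,0.45],
    [-0.586,-0.631,-1.413,4,-3,0,0.45],
    [-0.586,-0.631,-1.413,4,-3,0,0.45],
    [-0.586,-0.631,-1.413,4,-3,0,0.45],
    [-0.586,-0.631,-1.413,4,-3,0,0.45],
  ],
  grip_force=25,
)

```text
time_s: 0.57
eef_pos: [494.7, 40.5, 231.0]
ee_rot: [0.161, 0.484, 0.86, -0.006]
force: [-0.5, -0.5, 0.5]
grip_width: 0.452
```

```bash
cat > g.py <<'E'
from h import *
import sys
# usage g.py x y z thdeg back [yawdeg]
a=[float(v) for v in sys.argv[1:]]
go(a[:3],np.radians(a[3]),back=a[4],yaw=np.radians(a[5]) if len(a)>5 else 0)
E
python3 g.py 63 94.5 98 45 90
```

```text
t 0.57 turn [-0.362 -0.39  -0.873] shift [3.42 9.28 7.72] F [-0.5 -0.5  0.5] g 0.45 fixpos [-77.7  23.8 231. ] j [-0.08  0.12  1.77 -0.18  0.96 -0.54]
```

Emit:
move_arm(
  series=[
    [-0.362,-0.39,-0.873,1,3,1,0.45],
    [-0.362,-0.39,-0.873,2,5,2,0.45],
    [-0.362,-0.39,-0.873,2,5,2,0.45],
    [-0.362,-0.39,-0.873,2,5,2,0.45],
    [-0.362,-0.39,-0.873,2,5,2,0.45],
  ],
)

```text
time_s: 0.98
eef_pos: [532.1, 81.0, 213.3]
ee_rot: [0.305, 0.217, 0.927, -0.011]
force: [1.4, -0.8, 0.5]
grip_width: 0.453
```

```bash
python3 g.py 63 94.5 98 45 90
```

```text
t 0.98 turn [-0.14  -0.152 -0.339] shift [0.69 3.45 6.33] F [ 1.4 -0.8  0.5] g 0.45 fixpos [-43.4  67.  213.3] j [ 0.01  0.12  1.92 -0.33  0.52 -0.87]
```

Emit:
move_arm(
  series=[
    [-0.14,-0.152,-0.339,0.7,3.45,2,0.45],
    [-0.14,-0.152,-0.339,0.7,3.45,5,0.45],
    [-0.14,-0.152,-0.339,0.7,3.45,6.3,0.45],
    [-0.14,-0.152,-0.339,0.7,3.45,6.3,0.45],
  ],
)

```text
time_s: 1.32
eef_pos: [575.3, 105.2, 157.8]
ee_rot: [0.38, 0.031, 0.924, -0.015]
force: [-1.0, 0.1, -0.9]
grip_width: 0.452
```

```bash
python3 g.py 63 94.5 98 45 0
cat > pic.py <<'E'
from rig import capture
import sys,cv2,numpy as np
n,o=sys.argv[1:3]; c=capture(n); np.savez(f"pics/{o}.npz",**c)
i=cv2.cvtColor(c["frame"],cv2.COLOR_RGB2BGR); cv2.imwrite(f"pics/{o}.png",i)
if len(sys.argv)>3:
    x0,y0,x1,y1=map(int,sys.argv[3:7]); s=min(760/(x1-x0),570/(y1-y0))
    i=cv2.resize(i[y0:y1,x0:x1],None,fx=s,fy=s,interpolation=cv2.INTER_CUBIC)
    i=(255*(i/255.)**.6).astype('uint8')
    for k in range((x0//20+1)*20,x1,20): cv2.putText(i,str(k),(int((k-x0)*s),10),0,.35,(0,255,255))
    for k in range((y0//20+1)*20,y1,20): cv2.putText(i,str(k),(0,int((k-y0)*s)),0,.35,(0,255,255))
    cv2.imwrite(f"pics/{o}c.png",i)
E
python3 pic.py wrist w1; python3 pic.py side s1 220 80 420 240
```

```text
t 1.32 turn [ 0.001 -0.005  0.006] shift [-0.42  0.01  8.83] F [-1.   0.1 -0.9] g 0.45 fixpos [ -2.1  94.3 157.8] j [ 0.    0.27  2.   -0.52  0.11 -1.  ]
```

View pics/w1.png

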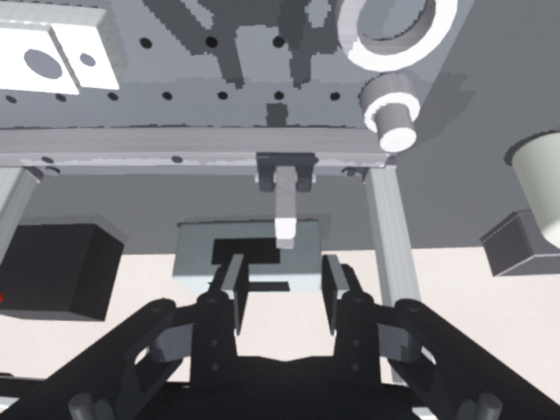

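View pics/s1c.png

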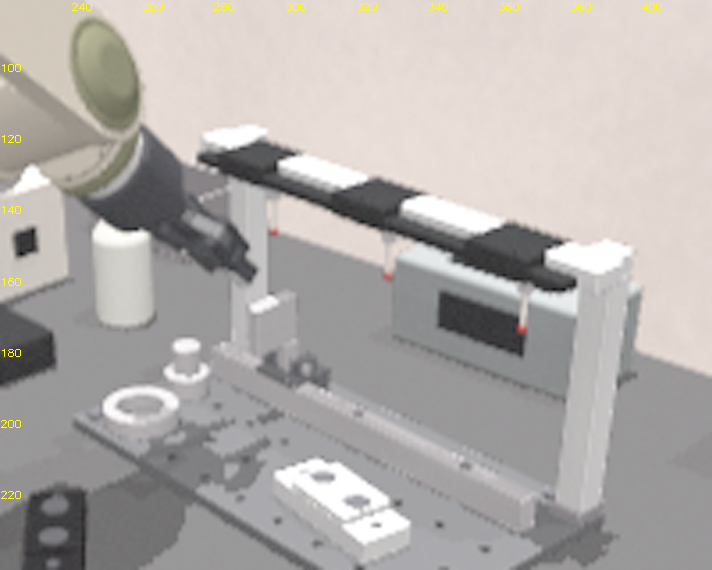

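```bash
python3 g.py 46 94.5 94.5 33 60;python3 g.py 46 94.5 94.5 33 0
```

```text
t 1.42 turn [-0.001  0.206 -0.   ] shift [0.06 0.04 2.16] F [ 0.7 -0.9  0.8] g 0.45 fixpos [ -1.5  94.1 160.5] j [ 0.01  0.27  1.99 -0.52  0.12 -1.  ]
t 1.42 turn [-0.001  0.206 -0.   ] shift [1.29 0.04 8.03] F [ 0.7 -0.9  0.8] g 0.45 fixpos [ -1.5  94.1 160.5] j [ 0.01  0.27  1.99 -0.52  0.12 -1.  ]
```

Emit:
move_arm(
  series=[
    [0,0.1,0,0.1,0,1,0.45],
    [0,0.206,0,0.1,0,2.2,0.45],
    [0,0.206,0,0.4,0,3.7,0.45],
    [0,0.206,0,0.8,0,5.5,0.45],
    [0,0.206,0,0.8,0,5.5,0.45],
  ],
)

```text
time_s: 1.83
eef_pos: [609.5, 102.3, 114.2]
ee_rot: [0.283, 0.037, 0.958, -0.011]
force: [-0.5, -0.1, -0.8]
grip_width: 0.451
```

```bash
python3 g.py 46 94.5 94.5 33 0; python3 pic.py side s2 220 80 420 240
```

```text
t 1.83 turn [-0.001 -0.002 -0.002] shift [-0.09  0.06  2.4 ] F [-0.5 -0.1 -0.8] g 0.45 fixpos [ 32.2  94.  114.2] j [-0.01  0.42  1.81 -0.11  0.34 -1.41]
```

View pics/s2c.png

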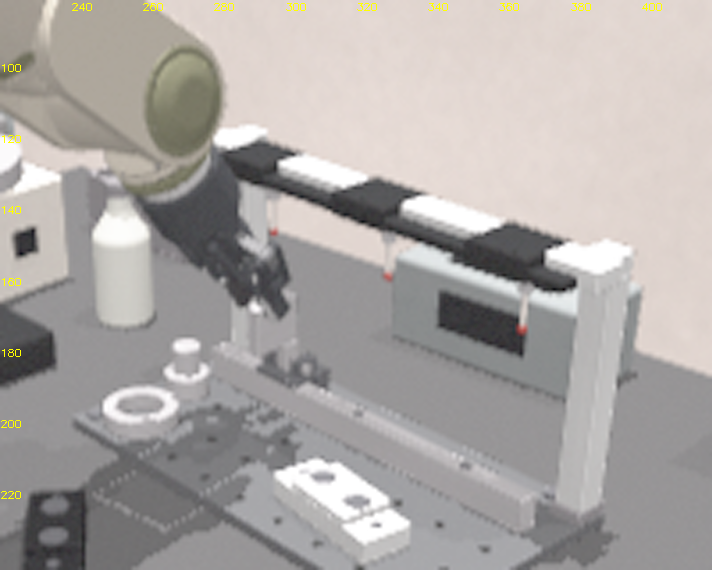

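Fingers straddle the flag at its top (side crop about (270,165)). Going in the last 24 mm and closing.

Emit:
move_arm(
  series=[
    [0,0,0,0,0.05,1.2,0.45],
    [0,0,0,-0.1,0.05,2.3,0.4],
    [0,0,0,-0.1,0.05,2.3,0],
    [0,0,0,-0.1,0.05,2.3,0],
    [0,0,0,-0.1,0.05,2.3,0],
  ],
  grip_force=20,
)

```text
time_s: 2.3
eef_pos: [621.6, 102.0, 97.0]
ee_rot: [0.283, 0.037, 0.958, -0.011]
force: [0.4, -2.3, -4.0]
grip_width: 0.161
```

```bash
python3 g.py 46 94.5 94.5 33 0; python3 pic.py wrist w3
```

```text
t 2.3 turn [-0.001 -0.002 -0.002] shift [-0.  -0.   0.3] F [ 0.4 -2.3 -4. ] g 0.16 fixpos [44.4 94.5 97. ] j [-0.01  0.47  1.78 -0.12  0.32 -1.4 ]
```

View pics/w3.png

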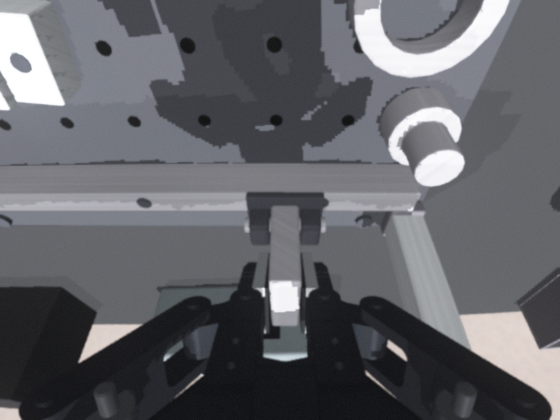

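```bash
cat > arc.py <<'E'
import numpy as np,sys
from rig import ctrl
from h import *
th=np.radians(33); s=ctrl.sense(); f=inv(P,[s["eef_pos"]])[0]
g=np.array([f[0],f[2]])+18.7*np.array([-np.sin(th),np.cos(th)])-[60,56]
print(f.round(1),"rel",g.round(1),np.hypot(*g),np.degrees(np.arctan2(g[1],g[0])))
tx=np.array([-np.cos(th),-np.sin(th)]);tz=np.array([np.sin(th),-np.cos(th)])
for d in map(float,sys.argv[1:]):
    a=np.radians(d);d2=np.array([[np.cos(a),-np.sin(a)],[np.sin(a),np.cos(a)]])@g-g
    print(d,(d2@tx/10).round(2),(d2@tz/10).round(2))
E
python3 arc.py 6 12 18 24 30
```

```text
[44.4 94.5 97. ] rel [-25.8  56.7] 62.28879960925861 114.43300347754972
6.0 0.65 -0.06
12.0 1.3 -0.06
18.0 1.95 0.01
24.0 2.59 0.16
30.0 3.2 0.36
```

Emit:
move_arm(
  series=[
    [0,0,0,0.65,0,-0.06,0],
    [0,0,0,1.3,0,-0.06,0],
    [0,0,0,1.95,0,0.01,0],
    [0,0,0,2.6,0,0.16,0],
    [0,0,0,3.2,0,0.36,0],
  ],
)

```text
time_s: 2.77
eef_pos: [597.8, 103.8, 78.7]
ee_rot: [0.286, 0.037, 0.958, -0.011]
force: [2.3, -2.5, 4.9]
grip_width: 0.16
```

```bash
python3 arc.py 6 12 18 24 30 36; python3 pic.py wrist w4;python3 g.py 46 94.5 94.5 33 0
```

```text
[20.5 94.6 78.7] rel [-49.7  38.4] 62.84266370317114 142.3064537671313
6.0 0.61 0.25
12.0 1.19 0.56
18.0 1.73 0.93
24.0 2.23 1.36
30.0 2.69 1.83
36.0 3.09 2.35
t 2.82 turn [-0.001  0.001 -0.002] shift [-3.17 -0.01  0.02] F [ 0.8 -2.4  2.9] g 0.16 fixpos [19.3 94.6 77.4] j [-0.    0.46  1.87 -0.17  0.24 -1.35]
```

View pics/w4.png

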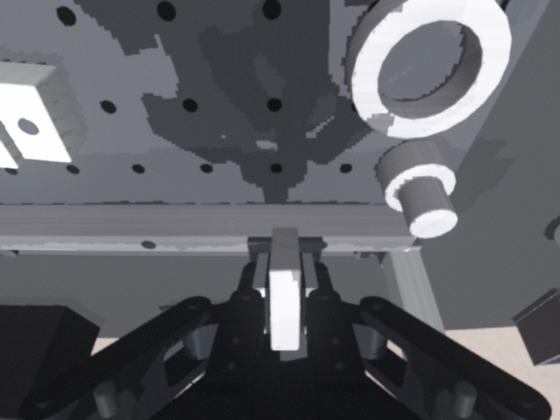

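Emit:
move_arm(
  series=[
    [0,0,0,0.61,0,0.25,0],
    [0,0,0,1.19,0,0.56,0],
    [0,0,0,1.73,0,0.93,0],
    [0,0,0,2.23,0,1.36,0],
    [0,0,0,2.69,0,1.83,0],
  ],
)

```text
time_s: 3.23
eef_pos: [584.4, 104.9, 47.8]
ee_rot: [0.285, 0.037, 0.958, -0.011]
force: [0.7, -4.6, 5.3]
grip_width: 0.159
```

```bash
python3 arc.py 6 12 ; python3 g.py 46 94.5 94.5 33 0
```

```text
[ 7.  94.7 47.8] rel [-63.2   7.5] 63.63200301187874 173.23835388862568
6.0 0.4 0.53
12.0 0.74 1.11
t 3.23 turn [-0.001  0.003 -0.002] shift [-5.82 -0.   -1.78] F [ 0.7 -4.6  5.3] g 0.16 fixpos [ 7.  94.7 47.8] j [-0.    0.5   1.92 -0.27  0.15 -1.24]
```

Emit:
move_arm(
  series=[
    [0,0,0,0.4,0,0.53,0],
    [0,0,0,0.74,0,1.11,0],
    [0,0,0,0.74,0,1.11,0],
    [0,0,0,0.74,0,1.11,0.4],
    [0,0,0,0.74,0,1.11,0.4],
  ],
)

```text
time_s: 3.65
eef_pos: [583.7, 105.1, 34.2]
ee_rot: [0.285, 0.037, 0.958, -0.011]
force: [0.3, -0.3, 0.4]
grip_width: 0.396
```

```bash
python3 g.py 10 94.5 120 20 0; python3 pic.py wrist w5
```

```text
t 3.65 turn [-0.001  0.228 -0.002] shift [-4.99 -0.03 -6.98] F [ 0.3 -0.3  0.4] g 0.4 fixpos [ 6.3 94.8 34.2] j [-0.    0.53  1.92 -0.35  0.12 -1.16]
```

View pics/w5.png

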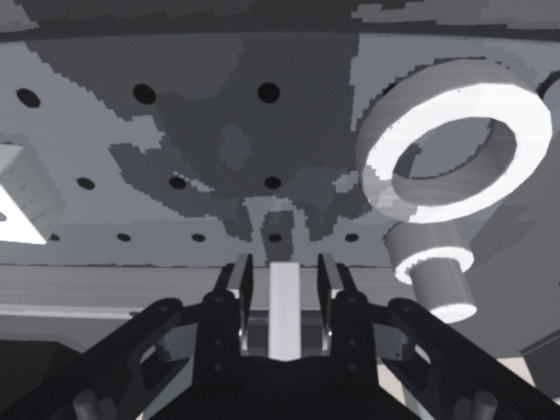

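Emit:
move_arm(
  series=[
    [0,0,0,0,0,-2,0.4],
    [0,0,0,0,0,-5,0.4],
    [0,0,0,0,0,-8,0.4],
    [0,0.1,0,0,0,-8,0],
    [0,0.2,0,0,0,-8,0],
  ],
)

```text
time_s: 4.12
eef_pos: [538.7, 109.5, 102.9]
ee_rot: [0.186, 0.037, 0.982, -0.006]
force: [0.5, -1.3, 0.1]
grip_width: 0.123
```

```bash
python3 g.py 5 94.5 95 20 0; python3 g.py 5 94.5 63 20 0
```

```text
t 4.12 turn [ 0.002  0.025 -0.001] shift [-3.8  -0.14  2.34] F [ 0.5 -1.3  0.1] g 0.12 fixpos [-38.9  95.9 102.9] j [-0.    0.36  1.87 -0.05  0.55 -1.46]
t 4.12 turn [ 0.002  0.025 -0.001] shift [-2.63 -0.15  5.32] F [ 0.5 -1.3  0.1] g 0.12 fixpos [-38.9  95.9 102.9] j [-0.    0.36  1.87 -0.05  0.55 -1.46]
```

Emit:
move_arm(
  series=[
    [0,0.02,0,-2,-0.1,0.6,0],
    [0,0.02,0,-4.1,-0.1,2.2,0],
    [0,0.02,0,-4.1,-0.1,2.2,0],
  ],
)

```text
time_s: 4.37
eef_pos: [587.5, 104.7, 97.4]
ee_rot: [0.177, 0.037, 0.984, -0.005]
force: [0.9, 0.2, -0.2]
grip_width: -0.002
```

```bash
python3 g.py 6 94.5 64 20 0;  python3 pic.py wrist w6
```

```text
t 4.37 turn [ 0.002  0.007 -0.001] shift [ 1.55 -0.03  2.98] F [ 0.9  0.2 -0.2] g -0.0 fixpos [10.1 94.7 97.4] j [-0.01  0.46  1.72 -0.03  0.61 -1.48]
```

View pics/w6.png

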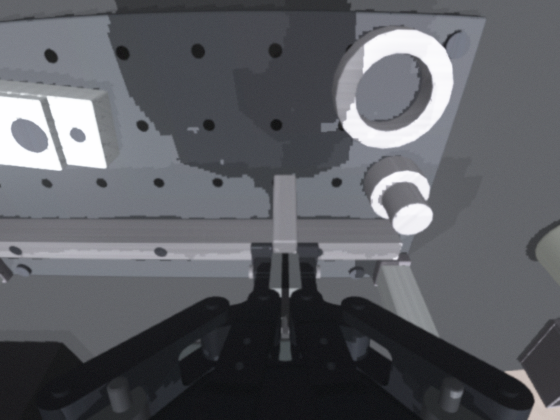

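Emit:
move_arm(
  series=[
    [0,0,0,0.7,0,0.9,0],
    [0,0,0,1.1,0,1.8,0],
    [0,0,0,1.4,0,2.4,0],
    [0,0,0,1.6,0,2.9,0],
    [0,0,0,1.6,0,3,0],
  ],
)

```text
time_s: 4.83
eef_pos: [580.7, 105.8, 64.6]
ee_rot: [0.177, 0.036, 0.984, -0.005]
force: [1.7, 1.8, 21.5]
grip_width: -0.001
```

```bash
python3 g.py 6 94.5 62 20 0
```

```text
t 4.83 turn [ 0.002  0.006 -0.   ] shift [-0.16 -0.08  0.34] F [ 1.7  1.8 21.5] g -0.0 fixpos [ 3.3 95.3 64.6] j [-0.01  0.5   1.76 -0.04  0.53 -1.48]
```

Emit:
move_arm(
  series=[
    [0,0,0,-0.3,0,-1,0],
    [0,0,0,-1,0,-3,0],
    [0,0,0,2,0,-6,0],
    [0,0,0,5,0,-9,1],
    [0,0,0,7,0,-11,1],
  ],
)

```text
time_s: 5.25
eef_pos: [474.6, 113.5, 144.1]
ee_rot: [0.176, 0.036, 0.984, -0.005]
force: [1.4, -0.5, -0.2]
grip_width: 0.273
```

```bash
python3 pic.py wrist w7; python3 pic.py side s7 220 120 400 260;python3 g.py -78 -79 120 20 0
```

```text
t 5.35 turn [0.003 0.008 0.001] shift [ -1.45 -17.47   3.18] F [-0.1  0.1 -0. ] g 0.45 fixpos [-103.    95.6  145.2] j [ 0.01  0.17  1.98 -0.04  0.64 -1.46]
```

View pics/w7.png

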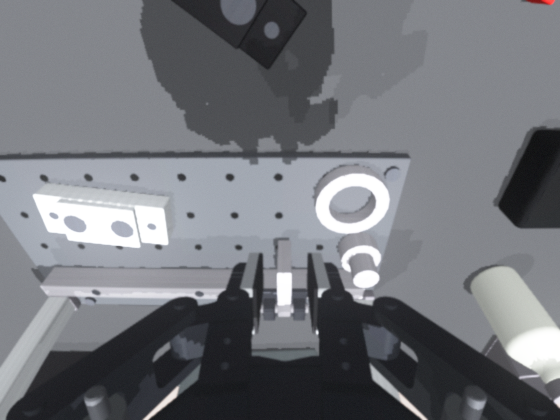

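View pics/s7c.png

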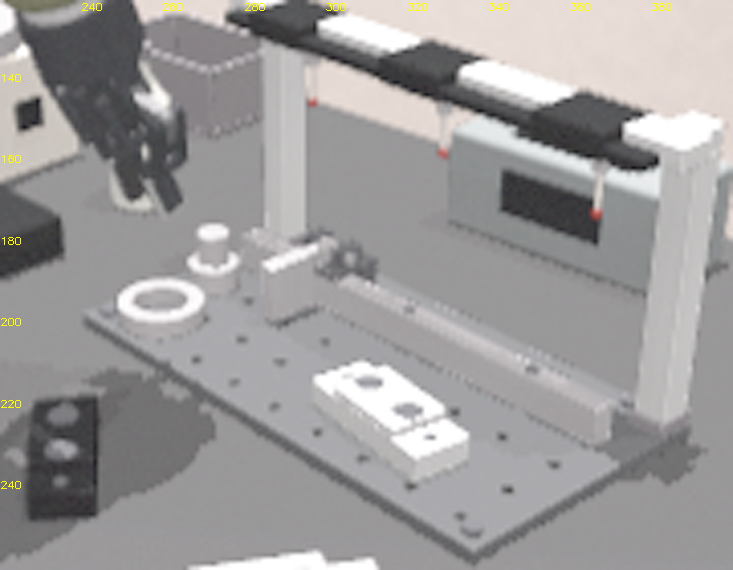

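```bash
python3 g.py -103 -79 80 10 0
```

```text
t 5.35 turn [0.003 0.183 0.001] shift [  2.29 -17.47   6.05] F [-0.1  0.1 -0. ] g 0.45 fixpos [-103.    95.6  145.2] j [ 0.01  0.17  1.98 -0.04  0.64 -1.46]
```

Emit:
move_arm(
  series=[
    [0,0.05,0,0,-4,0,1],
    [0,0.1,0,0,-8,0,1],
    [0,0.18,0,1,-12,2,1],
    [0,0.18,0,2,-16,4,1],
    [0,0.18,0,2.3,-17.5,6,1],
  ],
)

```text
time_s: 5.77
eef_pos: [462.1, -63.7, 80.2]
ee_rot: [0.089, 0.037, 0.995, -0.003]
force: [0.7, 1.2, -0.1]
grip_width: 0.999
```

```bash
python3 g.py -103 -79 17 10 0; python3 pic.py wrist w8;python3 pic.py side s8 220 120 400 260
```

```text
t 5.77 turn [ 0.001  0.005 -0.   ] shift [1.18 0.34 6.21] F [ 0.7  1.2 -0.1] g 1.0 fixpos [-102.5  -82.5   80.2] j [-0.42  0.3   1.98  0.1   0.69 -1.99]
```

View pics/w8.png

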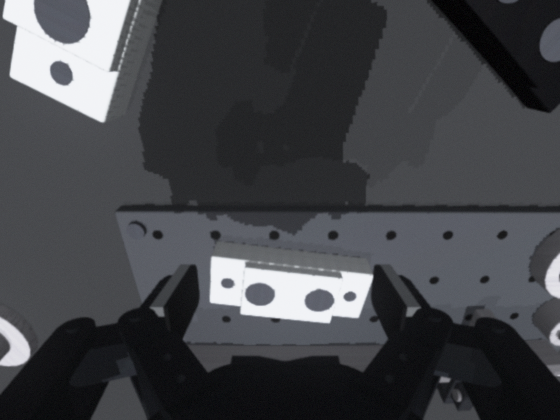

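View pics/s8c.png

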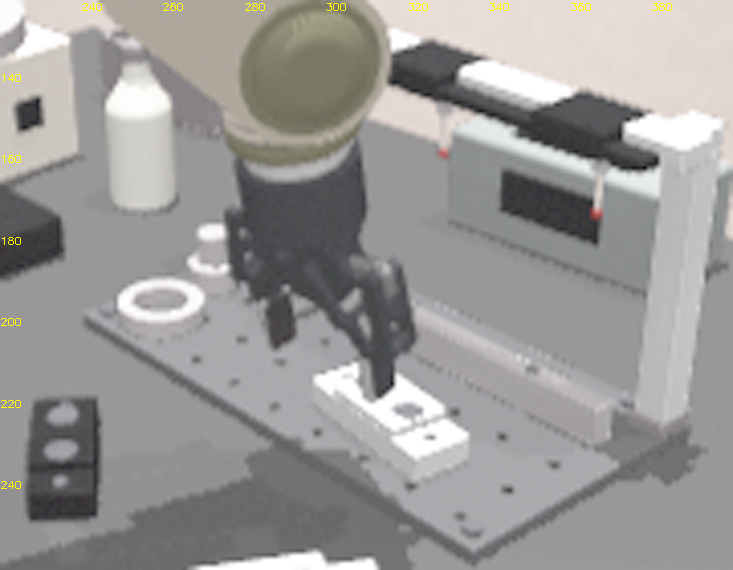

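Run:
```python
from h import *
S=load("s8")
for z in(80,93): print(z,proj(S,T(P,[(-102.5+11*z*0,-82.5-45,z),(-102.5,-82.5+45,z),(-91,-127,z),(-113,-127,z)])).round(1).tolist())
```

```text
80 [[313.0, 219.0], [289.8, 206.2], [316.1, 217.4], [309.9, 220.4]]
93 [[313.1, 214.7], [289.7, 202.0], [316.2, 213.1], [310.0, 216.0]]
```

Emit:
move_arm(
  series=[
    [0,0,0,0.4,0.3,2,1],
    [0,0,0,0.8,0.3,4,1],
    [0,0,0,1,0.3,5.2,1],
    [0,0,0,1.1,0.3,5.7,1],
    [0,0,0,1.1,0.3,6,1],
  ],
)

```text
time_s: 6.28
eef_pos: [460.6, -59.3, 16.1]
ee_rot: [0.086, 0.038, 0.996, -0.001]
force: [-0.2, 0.6, 0.0]
grip_width: 0.997
```

```bash
python3 g.py -40 -79 17 10 0; python3 pic.py side s9 220 120 400 260
```

```text
t 6.28 turn [ 0.004 -0.003 -0.003] shift [-6.35 -0.06  1.02] F [-0.2  0.6  0. ] g 1.0 fixpos [-104.3  -78.3   16.1] j [-0.42  0.43  2.03  0.12  0.53 -2.01]
```

View pics/s9c.png

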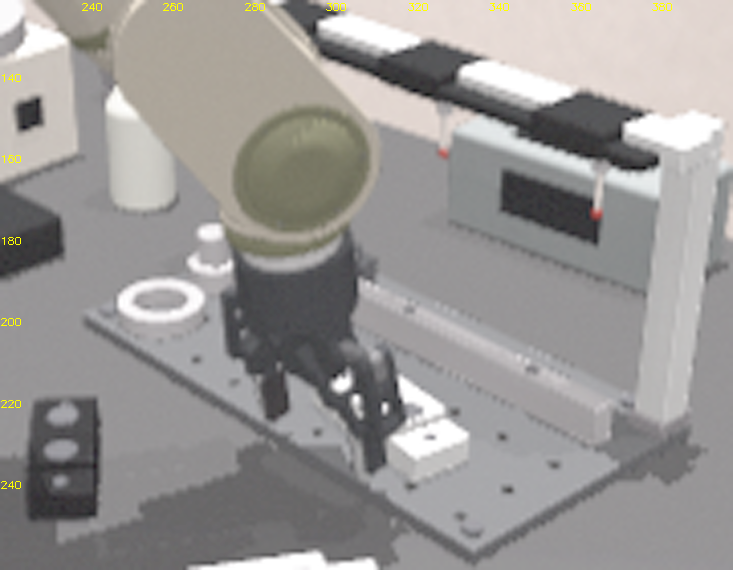

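Emit:
move_arm(
  series=[
    [0,0,0,-0.9,0,0.06,1],
    [0,0,0,-1.75,0,0.2,1],
    [0,0,0,-2.6,0,0.32,1],
    [0,0,0,-3.5,0,0.45,1],
    [0,0,0,-4.35,0,0.58,1],
  ],
)

```text
time_s: 6.75
eef_pos: [505.3, -62.8, 18.4]
ee_rot: [0.086, 0.038, 0.996, -0.001]
force: [-3.1, 0.7, 1.7]
grip_width: 0.999
```

```bash
python3 g.py -20 -79 17 10 0; python3 pic.py wrist w10
```

```text
t 6.75 turn [ 0.004 -0.002 -0.003] shift [-3.86 -0.05  0.82] F [-3.1  0.7  1.7] g 1.0 fixpos [-59.5 -78.4  18.4] j [-0.38  0.49  1.9   0.1   0.59 -1.96]
```

View pics/w10.png

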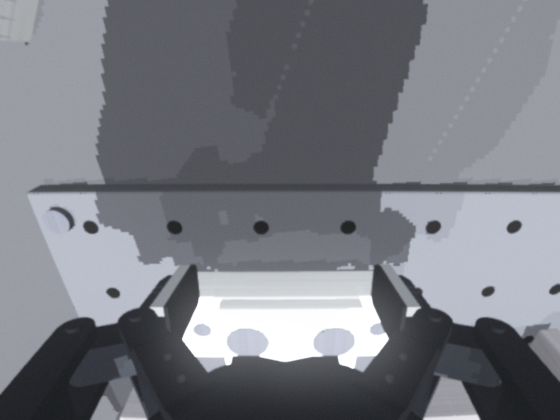

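Emit:
move_arm(
  series=[
    [0,0,0,-0.8,0,0.16,1],
    [0,0,0,-1.6,0,0.32,1],
    [0,0,0,-2.4,0,0.48,1],
    [0,0,0,-3.2,0,0.64,1],
    [0,0,0,-3.9,0,0.78,1],
  ],
)

```text
time_s: 7.22
eef_pos: [547.1, -66.3, 18.2]
ee_rot: [0.087, 0.038, 0.995, -0.002]
force: [-7.4, 1.0, 8.5]
grip_width: 0.999
```

```bash
python3 g.py -5 -79 17 10 0; python3 pic.py side s11 220 120 400 260;python3 pic.py wrist w11
```

```text
t 7.22 turn [ 0.003  0.    -0.002] shift [-1.21 -0.02  0.33] F [-7.4  1.   8.5] g 1.0 fixpos [-17.5 -78.8  18.2] j [-0.36  0.56  1.77  0.09  0.64 -1.92]
```

View pics/s11c.png

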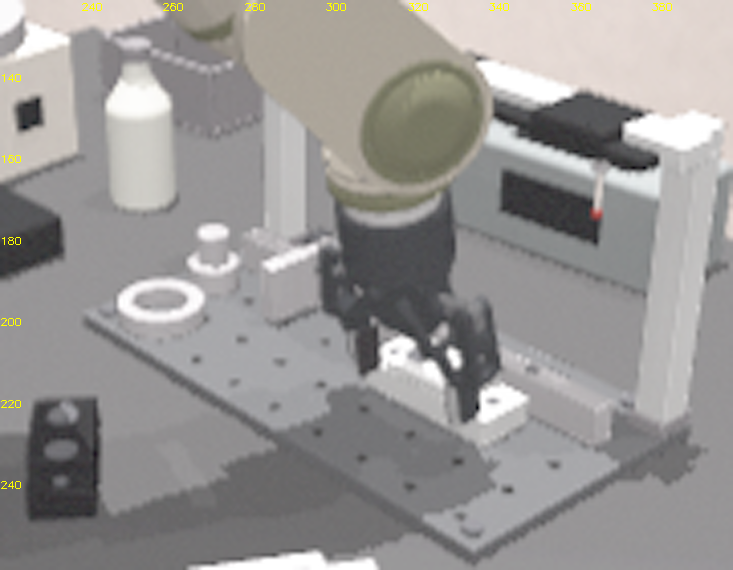

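View pics/w11.png

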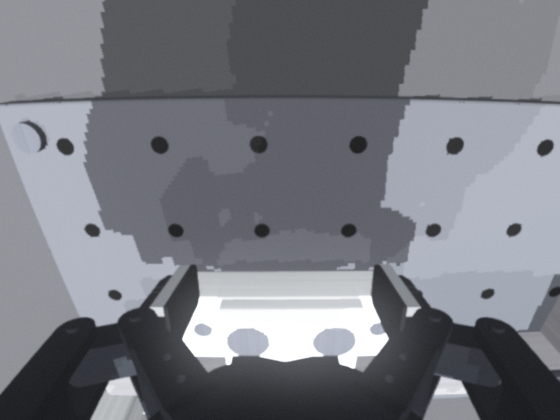

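```bash
python3 -c "
from rig import ctrl
s=ctrl.sense();print(s['force'],s['wrist_torque'])"; python3 g.py -5 -79 17 10 0
```

```text
[-0.85708158 -0.37714076  0.47127021] [0.01497317 0.10766365 0.02737607]
t 7.32 turn [ 0.003  0.002 -0.002] shift [-1.13 -0.    0.33] F [-0.9 -0.4  0.5] g 1.0 fixpos [-16.7 -78.9  18.2] j [-0.36  0.56  1.77  0.09  0.64 -1.92]
```

Emit:
move_arm(
  series=[
    [0,0,0,-0.2,0,0.06,1],
    [0,0,0,-0.4,0,0.12,1],
    [0,0,0,-0.55,0,0.16,1],
    [0,0,0,-0.65,0,0.2,1],
    [0,0,0,-0.7,0,0.2,1],
  ],
)

```text
time_s: 7.73
eef_pos: [555.1, -67.0, 17.8]
ee_rot: [0.088, 0.038, 0.995, -0.002]
force: [-5.9, 0.2, 7.7]
grip_width: 0.999
```

```bash
python3 g.py -5 -79 17 10 0
```

```text
t 7.73 turn [ 0.003  0.001 -0.002] shift [-0.43 -0.01  0.16] F [-5.9  0.2  7.7] g 1.0 fixpos [ -9.5 -78.9  17.8] j [-0.35  0.57  1.75  0.08  0.65 -1.91]
```

Emit:
move_arm(
  series=[
    [0,0,0,-0.1,0,0,1],
    [0,0,0,-0.2,0,0,1],
    [0,0,0,-0.3,0,0.02,1],
    [0,0,0,-0.3,0,0.02,1],
  ],
)

```text
time_s: 8.07
eef_pos: [557.3, -67.0, 17.9]
ee_rot: [0.087, 0.038, 0.996, -0.001]
force: [-8.4, 0.7, 7.3]
grip_width: 1.0
```

```bash
python3 g.py -5 -79 17 10 0; python3 pic.py side s12 300 170 400 250; python3 pic.py wrist w12
```

```text
t 8.07 turn [ 0.003 -0.001 -0.003] shift [-0.21 -0.02  0.12] F [-8.4  0.7  7.3] g 1.0 fixpos [ -7.3 -78.8  17.9] j [-0.35  0.58  1.74  0.08  0.66 -1.91]
```

View pics/s12c.png

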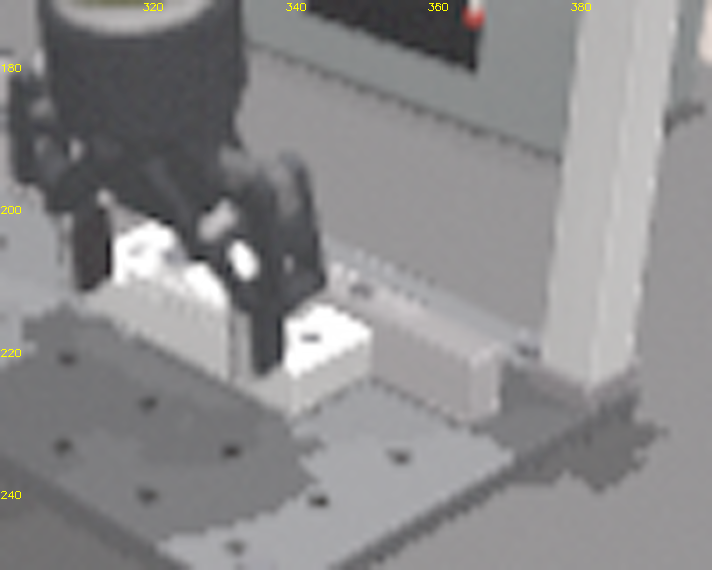

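View pics/w12.png

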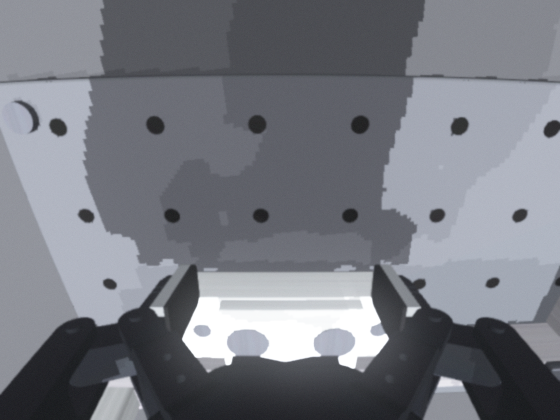

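```bash
python3 - <<'E'
from h import *
S=load("s12");W=load("w12")
s=712/100
px=lambda x,y:(300+x/s,170+y/s)
print("bot corner(-y,robot)",inv(P,ray(S,[px(295,418)],12)).round(1))
print("top corners robot/fence -y",inv(P,ray(S,[px(293,383),px(372,332)],34)).round(1))
print("bot fence corner",inv(P,ray(S,[px(372,378)],12)).round(1))
print("edge top mid wrist",inv(P,ray(W,[(230,308),(350,308)],42)).round(1), inv(P,ray(W,[(230,272),(350,272)],12)).round(1))
E
python3 -c "
from rig import ctrl
s=ctrl.sense();print(s['force'])"
```

```text
bot corner(-y,robot) [[  -1.4 -138.7   12. ]]
top corners robot/fence -y [[  -9.9 -143.7   34. ]
 [  41.1 -139.    34. ]]
bot fence corner [[  43.  -139.4   12. ]]
edge top mid wrist [[  -2.8 -104.2   42. ]
 [  -2.4  -48.    42. ]] [[  -0.2 -109.1   12. ]
 [   0.2  -41.8   12. ]]
[-8.13726043  0.05758745  6.50688909]
```

Emit:
move_arm(
  series=[
    [0,0,0,1.5,0,-0.3,1],
    [0,0,0,4,0,-2,1],
    [0,0,0,5,-3,-6,1],
    [0,-0.1,0,5,-7,-9,0.5],
    [0,-0.17,0,5,-9,-9,0],
  ],
)

```text
time_s: 8.58
eef_pos: [486.6, -153.4, 100.7]
ee_rot: [0.175, 0.037, 0.984, -0.007]
force: [1.7, -0.4, -0.1]
grip_width: 0.751
```

```bash
python3 g.py 18 -175 75 20 0; python3 pic.py wrist w13;python3 pic.py scene c13 140 130 320 340
```

```text
t 8.58 turn [-0.001  0.003 -0.   ] shift [-7.5  -0.48  5.5 ] F [ 1.7 -0.4 -0.1] g 0.75 fixpos [ -71.4 -170.2  100.7] j [-0.63  0.29  1.97  0.32  0.61 -2.37]
```

View pics/w13.png

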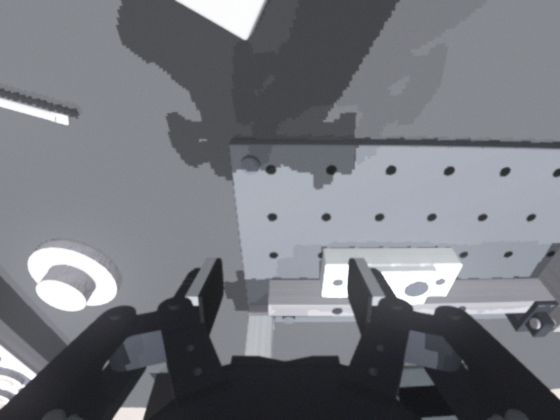

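View pics/c13c.png

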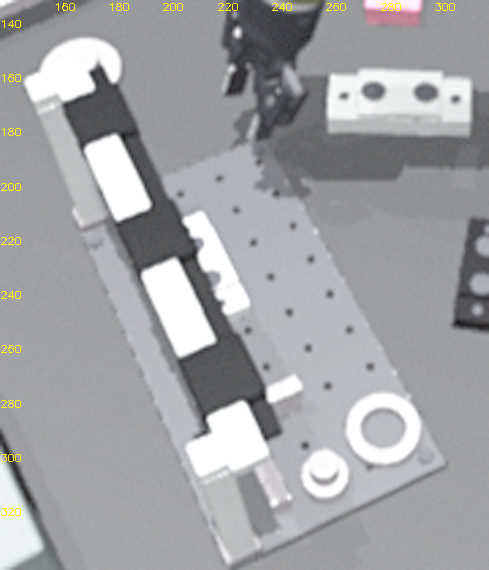

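Emit:
move_arm(
  series=[
    [0,0,0,0,-0.5,0,0],
    [0,0,0,-3,-0.7,1.5,0],
    [0,0,0,-6,-0.7,3.5,0],
    [0,0,0,-7.5,-0.7,5.5,0],
    [0,0,0,-7.5,-0.7,5.5,0],
  ],
)

```text
time_s: 9.1
eef_pos: [576.5, -170.2, 70.9]
ee_rot: [0.173, 0.039, 0.984, -0.006]
force: [-0.5, 0.3, 0.1]
grip_width: 0.003
```

```bash
python3 g.py 18 -176 21 20 0; python3 pic.py wrist w14;python3 pic.py side s14 280 140 420 260
```

```text
t 9.1 turn [-0.001 -0.001 -0.005] shift [1.84 0.42 4.64] F [-0.5  0.3  0.1] g 0.0 fixpos [  19.5 -180.2   70.9] j [-0.55  0.51  1.72  0.27  0.62 -2.24]
```

View pics/w14.png

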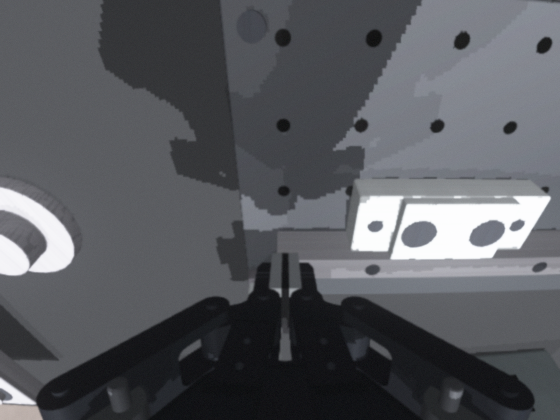

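View pics/s14c.png

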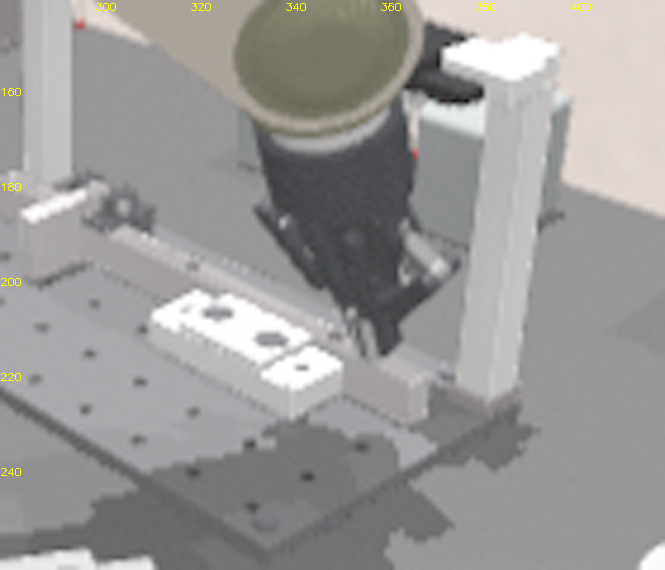

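Emit:
move_arm(
  series=[
    [0,0,0,0.5,0.3,1.2,0],
    [0,0,0,1,0.5,2.5,0],
    [0,0,0,1.6,0.5,4,0],
    [0,0,0,1.9,0.5,4.6,0],
    [0,0,0,1.9,0.5,4.6,0],
  ],
)

```text
time_s: 9.62
eef_pos: [571.3, -164.2, 21.6]
ee_rot: [0.172, 0.039, 0.984, -0.006]
force: [0.3, -0.9, -0.5]
grip_width: 0.004
```

```bash
python3 g.py 18 -140 20 20 0; python3 pic.py wrist w15
```

```text
t 9.62 turn [ 0.    -0.004 -0.006] shift [-0.32  3.46  0.29] F [ 0.3 -0.9 -0.5] g 0.0 fixpos [  13.8 -174.6   21.6] j [-0.54  0.58  1.77  0.32  0.51 -2.3 ]
```

View pics/w15.png

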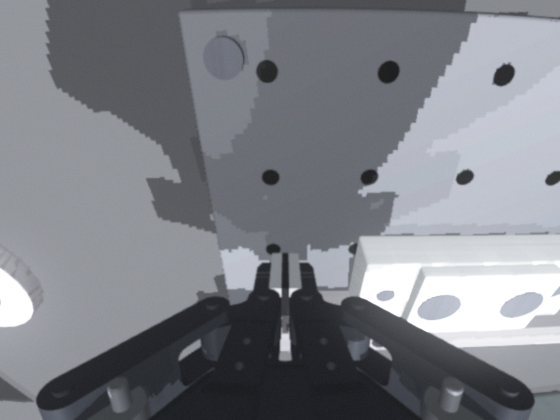

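Emit:
move_arm(
  series=[
    [0,0,0,-0.3,1,0.2,0],
    [0,0,0,-0.3,1.9,0.25,0],
    [0,0,0,-0.3,2.7,0.25,0],
    [0,0,0,-0.3,3.5,0.25,0],
    [0,0,0,-0.3,4.3,0.25,0],
  ],
)

```text
time_s: 10.08
eef_pos: [579.4, -121.8, 22.3]
ee_rot: [0.173, 0.039, 0.984, -0.007]
force: [-1.2, -4.6, 2.6]
grip_width: -0.0
```

```bash
python3 g.py 18 -80 20 20 0; python3 pic.py wrist w16
```

```text
t 10.08 turn [-0.002 -0.    -0.005] shift [0.18 5.17 0.18] F [-1.2 -4.6  2.6] g -0.0 fixpos [  18.8 -131.7   22.3] j [-0.46  0.57  1.78  0.28  0.48 -2.18]
```

View pics/w16.png

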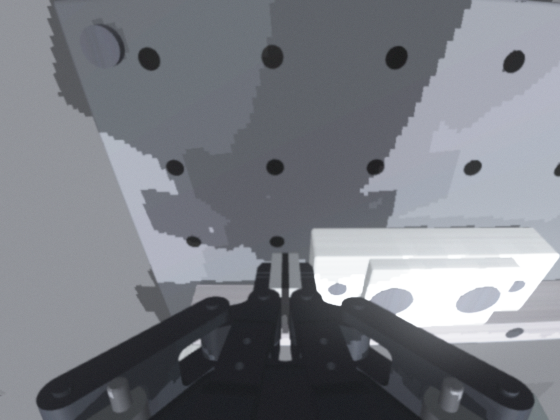

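Emit:
move_arm(
  series=[
    [0,0,0,0.1,0.9,0.1,0],
    [0,0,0,0.1,1.8,0.1,0],
    [0,0,0,0.1,2.7,0.1,0],
    [0,0,0,0.1,3.6,0.1,0],
    [0,0,0,0.1,4.5,0.1,0],
  ],
)

```text
time_s: 10.55
eef_pos: [582.4, -74.7, 21.1]
ee_rot: [0.173, 0.039, 0.984, -0.006]
force: [0.1, -4.2, 2.1]
grip_width: 0.001
```

```bash
python3 g.py 18 -60 21 20 0; python3 pic.py wrist w17
```

```text
t 10.55 turn [-0.001 -0.    -0.004] shift [ 0.04  2.46 -0.  ] F [ 0.1 -4.2  2.1] g 0.0 fixpos [ 18.3 -84.6  21.1] j [-0.37  0.57  1.8   0.23  0.45 -2.05]
```

View pics/w17.png

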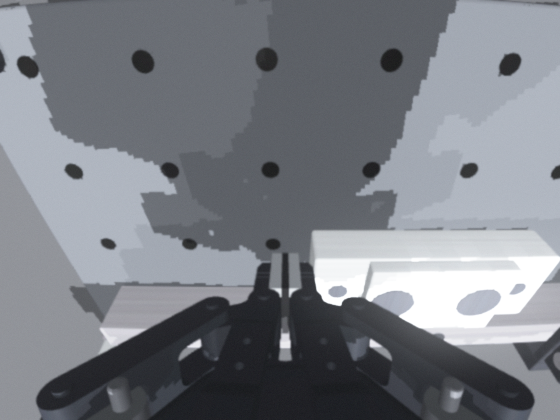

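Emit:
move_arm(
  series=[
    [0,0,0,0,0.7,0,0],
    [0,0,0,0,1.4,0,0],
    [0,0,0,0,2,0,0],
    [0,0,0,0,2.5,0,0],
    [0,0,0,0,2.9,0,0],
  ],
)

```text
time_s: 11.02
eef_pos: [584.2, -43.6, 20.7]
ee_rot: [0.172, 0.038, 0.984, -0.006]
force: [0.0, -2.9, 0.1]
grip_width: -0.0
```

```bash
python3 g.py 18 -45 21 20 0; python3 pic.py wrist w18
```

```text
t 11.02 turn [ 0.001 -0.002 -0.003] shift [-0.03  0.85 -0.02] F [ 0.  -2.9  0.1] g -0.0 fixpos [ 17.8 -53.5  20.7] j [-0.31  0.56  1.8   0.19  0.44 -1.96]
```

View pics/w18.png

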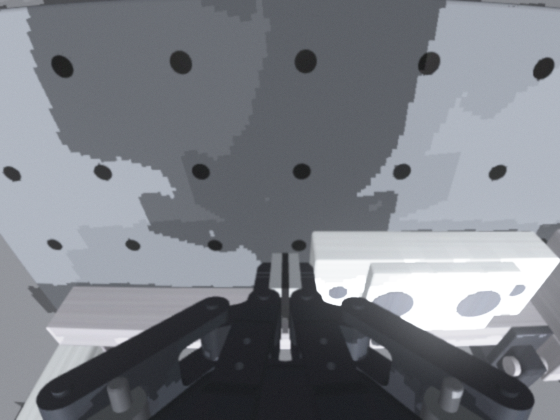

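Emit:
move_arm(
  series=[
    [0,0,0,0,0.15,0,0],
    [0,0,0,0,0.3,0,0],
    [0,0,0,0,0.4,0,0],
    [0,0,0,0,0.5,0,0],
  ],
)

```text
time_s: 11.4
eef_pos: [584.5, -38.2, 20.6]
ee_rot: [0.172, 0.038, 0.984, -0.006]
force: [-0.2, -2.1, 0.1]
grip_width: 0.001
```

```bash
python3 g.py 18 -45 21 20 0; python3 pic.py scene c19 180 200 280 300; python3 pic.py side s19 270 150 370 240
```

```text
t 11.4 turn [ 0.001 -0.002 -0.003] shift [-0.04  0.31 -0.02] F [-0.2 -2.1  0.1] g 0.0 fixpos [ 17.7 -48.   20.6] j [-0.3   0.56  1.8   0.18  0.44 -1.94]
```

View pics/c19c.png

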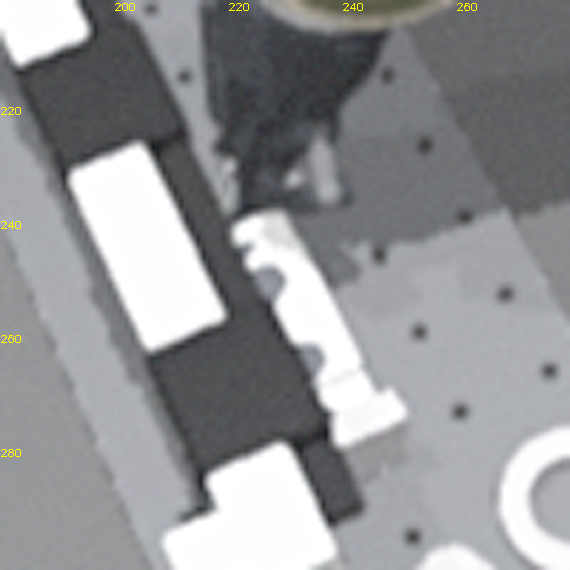

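View pics/s19c.png

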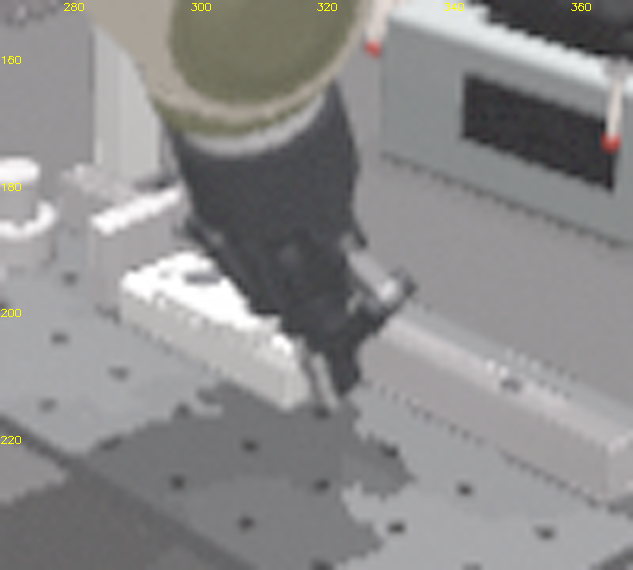

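Emit:
move_arm(
  series=[
    [0,0,0,0,0.1,0,0],
    [0,0,0,0,0.2,0,0],
    [0,0,0,0,0.3,0,0],
    [0,0,0,0,0.3,0,0],
  ],
)

```text
time_s: 11.83
eef_pos: [585.0, -35.9, 20.8]
ee_rot: [0.173, 0.038, 0.984, -0.006]
force: [-0.1, -8.2, -1.1]
grip_width: 0.002
```

```bash
python3 g.py 18 -45 21 20 0
```

```text
t 11.83 turn [-0.    -0.001 -0.003] shift [-0.    0.07 -0.02] F [-0.1 -8.2 -1.1] g 0.0 fixpos [ 18.1 -45.7  20.8] j [-0.29  0.57  1.8   0.17  0.44 -1.93]
```

Emit:
move_arm(
  series=[
    [0,0,0,0,0.12,0,0],
    [0,0,0,0,0.12,0,0],
    [0,0,0,0,0.12,0,0],
  ],
)

```text
time_s: 12.08
eef_pos: [585.3, -35.8, 20.8]
ee_rot: [0.173, 0.038, 0.984, -0.007]
force: [-0.9, -10.4, -0.8]
grip_width: 0.001
```

```bash
python3 g.py -60 -10 21 20 0;  python3 pic.py wrist w20; python3 pic.py side s20 270 150 370 240
```

```text
t 12.08 turn [-0.002 -0.001 -0.003] shift [ 7.37  3.53 -2.7 ] F [ -0.9 -10.4  -0.8] g 0.0 fixpos [ 18.3 -45.6  20.8] j [-0.29  0.57  1.8   0.17  0.44 -1.93]
```

View pics/s20c.png

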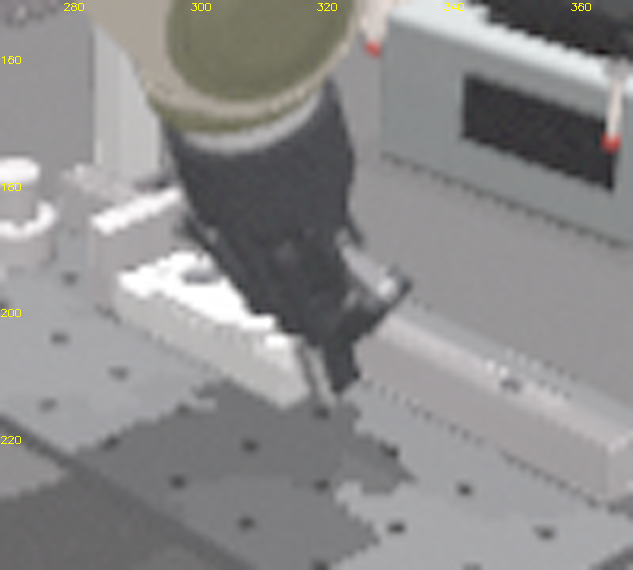

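Emit:
move_arm(
  series=[
    [0,0,0,0,-1,0,0],
    [0,0,0,0,-2.5,-0.3,0],
    [0,0,0,1,-3,-3,0],
    [0,0,0,4,-3,-6,0.3],
    [0,0.05,0,8,-1,-8,0.6],
  ],
)

```text
time_s: 12.6
eef_pos: [488.3, -42.9, 69.1]
ee_rot: [0.149, 0.04, 0.988, -0.006]
force: [-0.5, 0.3, 0.8]
grip_width: 0.273
```

```bash
python3 g.py -48 22 60 10 0;  python3 pic.py wrist w21; python3 pic.py side s21 270 150 370 240
```

```text
t 12.6 turn [-0.002  0.126 -0.006] shift [-2.54  8.2   1.73] F [-0.5  0.3  0.8] g 0.27 fixpos [-77.9 -59.8  69.1] j [-0.37  0.32  2.02  0.17  0.52 -2.  ]
```

View pics/s21c.png

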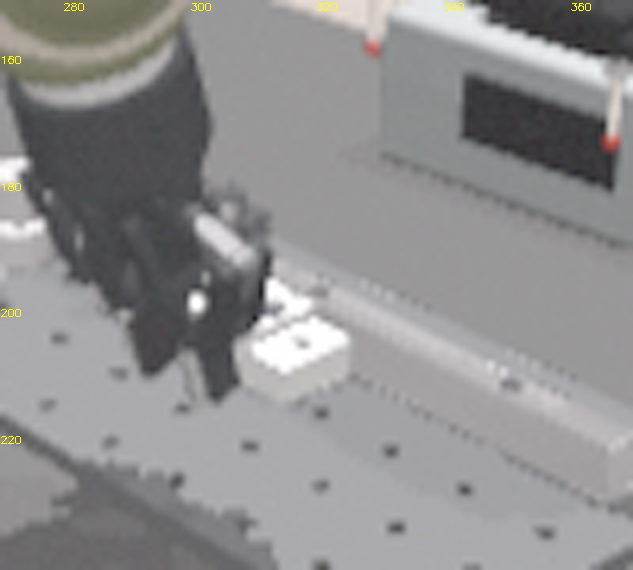

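View pics/w21.png

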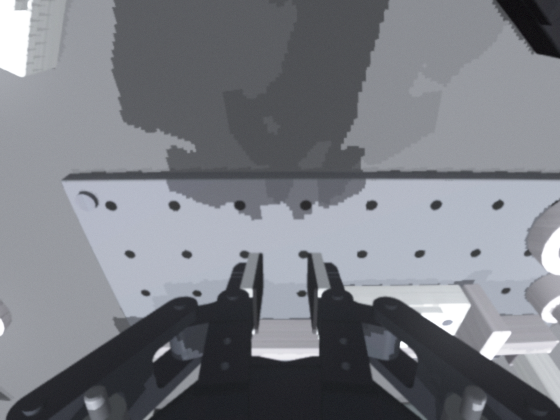

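Emit:
move_arm(
  series=[
    [0,0.06,0,1,2.5,0,0.6],
    [0,0.13,0,0,5,0.5,0.6],
    [0,0.13,0,-1,7.5,1,0.6],
    [0,0.13,0,-1.5,8,3,0.6],
    [0,0.13,0,-1.5,8,4.5,0.6],
  ],
)

```text
time_s: 13.12
eef_pos: [521.2, 39.9, 29.2]
ee_rot: [0.083, 0.037, 0.996, -0.003]
force: [0.9, -0.2, -0.3]
grip_width: 0.601
```

```bash
python3 g.py -48 22 19 10 0;  python3 pic.py wrist w22
```

```text
t 13.12 turn [ 0.001 -0.007 -0.001] shift [-0.15 -0.31  1.06] F [ 0.9 -0.2 -0.3] g 0.6 fixpos [-51.2  25.1  29.2] j [-0.16  0.5   1.85  0.02  0.63 -1.67]
```

View pics/w22.png

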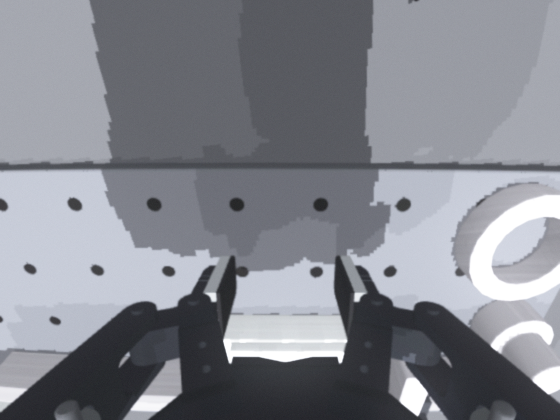

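Emit:
move_arm(
  series=[
    [0,0,0,-0.2,-0.3,0.6,0.6],
    [0,0,0,-0.6,-0.3,1.0,0.6],
    [0,0,0,-1.4,-0.3,1.2,0.6],
    [0,0,0,-2.2,-0.3,1.4,0.6],
    [0,0,0,-3,-0.3,1.55,0.6],
  ],
)

```text
time_s: 13.58
eef_pos: [552.7, 33.4, 16.6]
ee_rot: [0.082, 0.038, 0.996, -0.003]
force: [-1.1, -0.0, -0.2]
grip_width: 0.602
```

```bash
python3 g.py -8 22 19 10 0
```

```text
t 13.58 turn [ 0.001 -0.011 -0.002] shift [-1.15  0.1  -0.05] F [-1.1 -0.  -0.2] g 0.6 fixpos [-19.3  21.   16.6] j [-0.16  0.57  1.76  0.02  0.65 -1.67]
```

Emit:
move_arm(
  series=[
    [0,0,0,-0.4,0,0,0.6],
    [0,0,0,-0.7,0,0,0.6],
    [0,0,0,-0.9,0,0,0.6],
    [0,0,0,-1.1,0,0,0.6],
    [0,0,0,-1.2,0,0,0.6],
  ],
)

```text
time_s: 14.0
eef_pos: [561.9, 32.6, 18.2]
ee_rot: [0.078, 0.038, 0.996, -0.003]
force: [-19.4, -2.9, 13.2]
grip_width: 0.601
```

```bash
python3 g.py -8 22 19 10 0
```

```text
t 14.0 turn [ 0.001 -0.018 -0.002] shift [-0.22  0.11 -0.05] F [-19.4  -2.9  13.2] g 0.6 fixpos [-10.1  20.9  18.2] j [-0.16  0.59  1.72  0.02  0.68 -1.67]
```

Emit:
move_arm(
  series=[
    [0,0,0,0.8,0,0,0.6],
    [0,0,0,2.5,0,-0.3,0.6],
    [0,0,0,6,0,-3,0.6],
    [0,0,0,9,0,-7,0.6],
    [0,0,0,11,0,-11,0.6],
  ],
)

```text
time_s: 14.42
eef_pos: [441.7, 41.9, 98.4]
ee_rot: [0.076, 0.038, 0.996, -0.002]
force: [1.3, -0.3, 0.6]
grip_width: 0.602
```

```bash
python3 g.py -48 22 120 10 0;  python3 pic.py wrist w23;  python3 pic.py side s23 270 150 370 240
```

```text
t 14.42 turn [ 0.001 -0.023 -0.002] shift [-8.49  0.09 -0.89] F [ 1.3 -0.3  0.6] g 0.6 fixpos [-130.6   21.3   98.4] j [-0.18  0.23  2.01  0.03  0.75 -1.69]
```

View pics/w23.png

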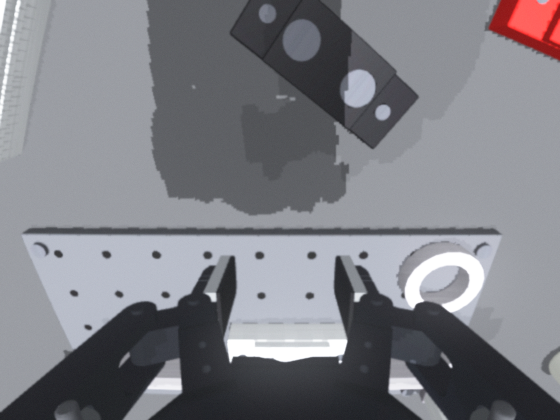

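View pics/s23c.png

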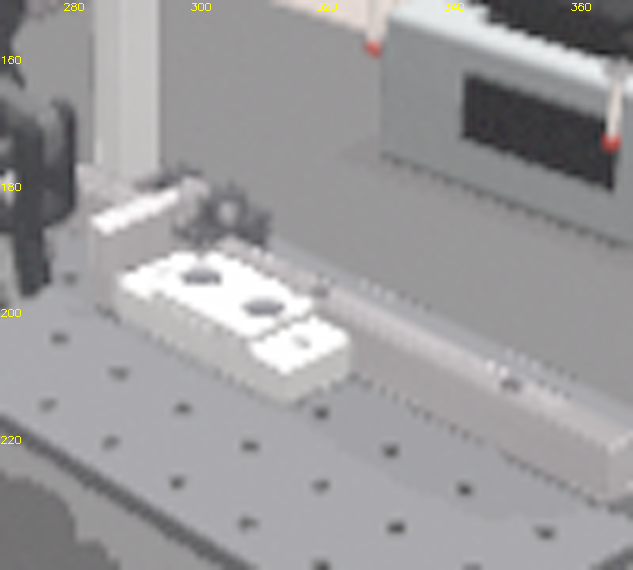

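```bash
python3 g.py -20 -70 110 15 0
```

```text
t 14.52 turn [-0.    -0.098 -0.001] shift [-10.8   -9.12   1.1 ] F [ 0.6 -0.3  0.3] g 0.6 fixpos [-128.3   21.3  103.3] j [-0.18  0.22  2.01  0.03  0.75 -1.69]
```

Emit:
move_arm(
  series=[
    [0,-0.05,0,-1,-3,-1,0],
    [0,-0.1,0,-4,-7,-1,0],
    [0,-0.1,0,-7,-9,0,0],
    [0,-0.1,0,-10.5,-9,0.5,0],
    [0,-0.1,0,-10.5,-9,0.5,0],
  ],
)

```text
time_s: 14.93
eef_pos: [546.3, -58.6, 115.4]
ee_rot: [0.133, 0.038, 0.99, -0.006]
force: [0.8, 0.1, 0.3]
grip_width: -0.001
```

```bash
python3 pic.py wrist w24 270 130 560 340; python3 pic.py wrist w24b;python3 g.py -20 -70 110 15 0
```

```text
t 15.03 turn [ 0.     0.    -0.001] shift [-0.23 -0.11  0.53] F [-1.   0.7 -0.1] g 0.0 fixpos [-23.6 -68.9 114.5] j [-0.35  0.36  1.8   0.11  0.74 -1.92]
```

View pics/w24c.png

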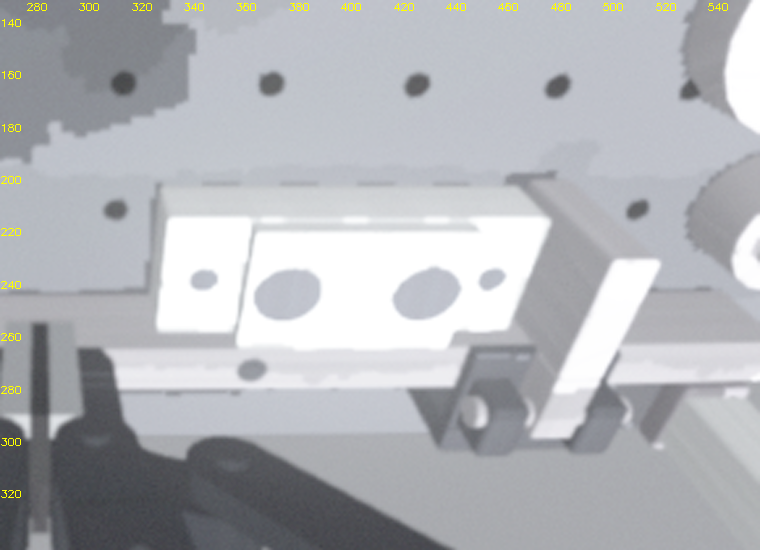

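View pics/w24b.png

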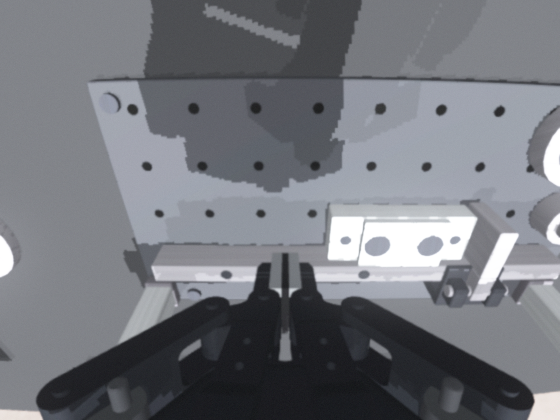

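Run:
```python
from h import *
W=load("w24b"); s=760/290
f=lambda L,z:inv(P,ray(W,[(270+x/s,130+y/s) for x,y in L],z)).round(1).tolist()
print("bar robot top edge",f([(167,216),(550,220)],34)); print("bar fence top edge",f([(157,330),(508,332)],34))
print("bottom robot",f([(160,186),(500,188)],12))
print("fence front top",f([(115,348),(700,344)],42)); print("back",f([(115,388),(690,384)],42))
print("flag top: ",f([(613,260),(660,261),(530,437),(570,437)],63))
def proj2(X):
    return ((proj(W,T(P,X))-[270,130])*s).round(0).tolist()
print("pred bar top corners",proj2([(0,-32.7,34),(0,87.3,34),(45,87.3,34),(45,-32.7,34)]))
print("pred fence", proj2([(45,-60,42),(45,150,42)]),"flag end",proj2([(-5,87.3,63),(-5,101.3,63)]),"flag end raised 5deg",proj2([(-5.5,87.3,68.6)]))
```

```text
bar robot top edge [[-5.6, -30.9, 34.0], [-3.8, 88.4, 34.0]]
bar fence top edge [[39.2, -30.4, 34.0], [41.4, 89.7, 34.0]]
bottom robot [[-3.2, -29.9, 12.0], [-2.3, 83.9, 12.0]]
fence front top [[39.9, -44.9, 42.0], [41.1, 154.0, 42.0]]
back [[57.7, -44.0, 42.0], [59.8, 159.3, 42.0]]
flag top:  [[-9.3, 88.3, 63.0], [-8.9, 102.5, 63.0], [60.9, 89.0, 63.0], [61.4, 102.8, 63.0]]
pred bar top corners [[160.0, 231.0], [543.0, 230.0], [498.0, 340.0], [149.0, 343.0]]
pred fence [[68.0, 360.0], [684.0, 353.0]] flag end [[604.0, 273.0], [650.0, 272.0]] flag end raised 5deg [[616.0, 284.0]]
```

```bash
python3 g.py -45 -5 55 12 0
```

```text
t 15.03 turn [ 0.     0.053 -0.001] shift [3.62 6.39 5.19] F [-1.   0.7 -0.1] g 0.0 fixpos [-23.6 -68.9 114.5] j [-0.35  0.36  1.8   0.11  0.74 -1.92]
```

Emit:
move_arm(
  series=[
    [0,0.05,0,2.5,2,0,0],
    [0,0.05,0,3.6,5,2,0],
    [0,0.05,0,3.6,6.4,5,0],
    [0,0.05,0,4,6.4,7,0],
    [0,0.05,0,4.4,6.4,8.6,0],
  ],
)

```text
time_s: 15.45
eef_pos: [524.9, 11.0, 18.4]
ee_rot: [0.105, 0.036, 0.994, -0.003]
force: [-0.1, -0.4, -0.2]
grip_width: -0.002
```

```bash
python3 g.py -20 -5 19 12 0
```

```text
t 15.45 turn [0.001 0.    0.001] shift [-2.49 -0.17  0.47] F [-0.1 -0.4 -0.2] g -0.0 fixpos [-45.3  -3.4  18.4] j [-0.22  0.51  1.88  0.06  0.55 -1.76]
```

Emit:
move_arm(
  series=[
    [0,0,0,-0.9,0,0.15,0],
    [0,0,0,-1.8,0,0.32,0],
    [0,0,0,-2.5,0,0.45,0],
    [0,0,0,-2.9,0,0.55,0],
    [0,0,0,-3.1,0,0.6,0],
  ],
)

```text
time_s: 15.87
eef_pos: [557.2, 8.6, 19.8]
ee_rot: [0.105, 0.036, 0.994, -0.004]
force: [0.3, 0.6, 0.1]
grip_width: -0.006
```

```bash
python3 g.py -10 -3 19 12 0
```

```text
t 15.87 turn [0.001 0.002 0.001] shift [-0.28  0.03  0.14] F [0.3 0.6 0.1] g -0.01 fixpos [-13.   -3.4  19.8] j [-0.21  0.56  1.78  0.05  0.59 -1.75]
```

Emit:
move_arm(
  series=[
    [0,0,0,-0.1,0,0.02,0],
    [0,0,0,-0.2,0,0.05,0],
    [0,0,0,-0.3,0,0.07,0],
    [0,0,0,-0.4,0,0.1,0],
    [0,0,0,-0.4,0,0.1,0],
  ],
)

```text
time_s: 16.28
eef_pos: [559.6, 8.6, 19.3]
ee_rot: [0.103, 0.036, 0.994, -0.003]
force: [-9.3, -0.3, 7.0]
grip_width: -0.001
```

```bash
python3 g.py -7 -3 19 12 0
```

```text
t 16.28 turn [ 0.001 -0.003  0.002] shift [-0.35  0.02  0.1 ] F [-9.3 -0.3  7. ] g -0.0 fixpos [-10.6  -3.2  19.3] j [-0.21  0.56  1.77  0.05  0.6  -1.74]
```

Emit:
move_arm(
  series=[
    [0,0,0,1,0,-0.1,0],
    [0,0,0,1.5,2,-0.3,0],
    [0,0,0,1.5,5.3,-0.3,0],
    [0,0,0,0.8,5.8,-0.15,0],
    [0,0,0,0.2,5.8,-0.05,0],
  ],
)

```text
time_s: 16.7
eef_pos: [562.0, 68.1, 19.6]
ee_rot: [0.103, 0.035, 0.994, -0.003]
force: [0.1, -0.8, -0.5]
grip_width: -0.001
```

```bash
python3 g.py -10.6 55 19 12 0
```

```text
t 16.7 turn [ 0.002 -0.002  0.004] shift [-0.19 -0.13  0.1 ] F [ 0.1 -0.8 -0.5] g -0.0 fixpos [-12.6  56.3  19.6] j [-0.09  0.57  1.75  0.01  0.61 -1.6 ]
```

Emit:
move_arm(
  series=[
    [0,0,0,-0.1,0,0.02,0],
    [0,0,0,-0.2,0,0.04,0],
    [0,0,0,-0.3,0,0.06,0],
    [0,0,0,-0.4,0,0.08,0],
    [0,0,0,-0.4,0,0.08,0],
  ],
)

```text
time_s: 17.12
eef_pos: [564.1, 67.4, 19.1]
ee_rot: [0.101, 0.035, 0.994, -0.003]
force: [-9.9, 0.7, 5.8]
grip_width: -0.004
```

```bash
python3 g.py -7 55 19 12 0
```

```text
t 17.12 turn [ 0.002 -0.008  0.003] shift [-0.34 -0.08  0.08] F [-9.9  0.7  5.8] g -0.0 fixpos [-10.4  55.8  19.1] j [-0.09  0.58  1.74  0.01  0.62 -1.6 ]
```

Emit:
move_arm(
  series=[
    [0,0,0,1,0,-0.1,0],
    [0,0,0,3,-1,-1.5,0],
    [0,0,0,3,-5,-5,0],
    [0,0,0,1.5,-9,-8,0],
    [0,0,0,-1,-12,-9,0],
  ],
)

```text
time_s: 17.53
eef_pos: [539.4, -38.5, 102.2]
ee_rot: [0.101, 0.035, 0.994, -0.003]
force: [0.8, -0.0, -0.6]
grip_width: -0.001
```

```bash
python3 pic.py wrist w25 270 130 560 340;python3 g.py 18 -75 50 20 0
```

```text
t 17.58 turn [-0.003 -0.137  0.001] shift [-2.62 -1.72  6.37] F [ 3.  -5.   5.4] g -0.0 fixpos [-21.1 -57.7 106.7] j [-0.32  0.39  1.76  0.07  0.78 -1.86]
```

View pics/w25c.png

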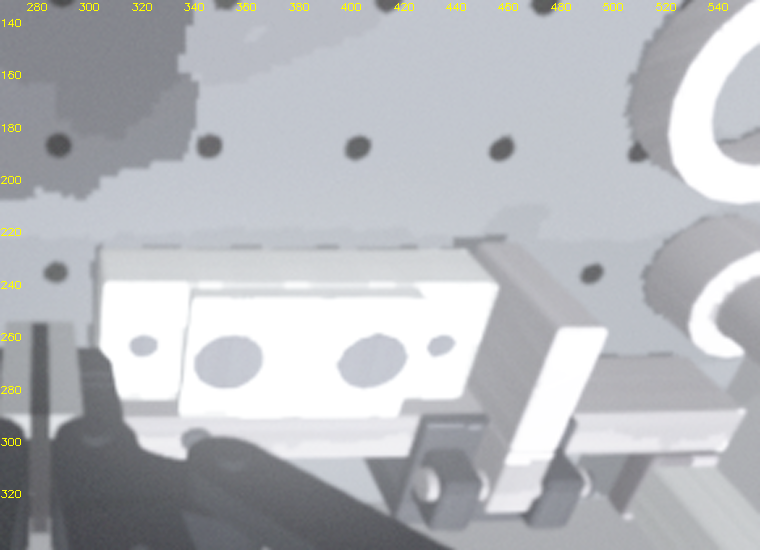

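Emit:
move_arm(
  series=[
    [0,-0.05,0,0,-1.7,0,0],
    [0,-0.13,0,-1.5,-1.7,2,0],
    [0,-0.13,0,-2.5,-1.7,5,0],
    [0,-0.13,0,-2.2,-1.7,7.5,0],
    [0,-0.13,0,-2,-1.7,9,0],
  ],
)

```text
time_s: 18.0
eef_pos: [581.6, -66.0, 20.5]
ee_rot: [0.169, 0.037, 0.985, -0.008]
force: [-0.4, 0.0, -0.2]
grip_width: -0.001
```

```bash
python3 g.py 18 -50 21 20 0
```

```text
t 18.0 turn [-0.003 -0.009 -0.001] shift [-0.12  2.59 -0.02] F [-0.4  0.  -0.2] g -0.0 fixpos [ 16.9 -75.9  20.5] j [-0.35  0.57  1.8   0.2   0.46 -2.02]
```

Emit:
move_arm(
  series=[
    [0,0,0,0,1,0,0],
    [0,0,0,0,2,0,0],
    [0,0,0,0,2.4,0,0],
    [0,0,0,0,2.65,0,0],
    [0,0,0,0,2.8,0,0],
  ],
)

```text
time_s: 18.42
eef_pos: [583.9, -38.3, 20.7]
ee_rot: [0.17, 0.037, 0.985, -0.008]
force: [0.1, 0.5, 0.6]
grip_width: 0.002
```

```bash
python3 g.py 18 -45.7 21 20 0
```

```text
t 18.42 turn [-0.003 -0.008 -0.001] shift [-0.09  0.25 -0.  ] F [0.1 0.5 0.6] g 0.0 fixpos [ 17.1 -48.2  20.7] j [-0.3   0.57  1.8   0.16  0.45 -1.93]
```

Emit:
move_arm(
  series=[
    [0,0,0,0,0.1,0,0],
    [0,0,0,0,0.2,0,0],
    [0,0,0,0,0.3,0,0],
    [0,0,0,0,0.35,0,0],
    [0,0,0,0,0.35,0,0],
  ],
)

```text
time_s: 18.83
eef_pos: [584.3, -36.0, 20.9]
ee_rot: [0.17, 0.037, 0.985, -0.008]
force: [-2.0, -6.1, 1.2]
grip_width: -0.001
```

```bash
python3 g.py 18 -45.7 21 20 0
```

```text
t 18.83 turn [-0.005 -0.007 -0.001] shift [-0.07  0.01  0.01] F [-2.  -6.1  1.2] g -0.0 fixpos [ 17.3 -45.8  20.9] j [-0.29  0.56  1.8   0.16  0.45 -1.92]
```

Emit:
move_arm(
  series=[
    [0,0,0,0,-0.8,0,0],
    [0,0,0,0,-2,-0.3,0],
    [0,0,0,1,-3,-3,0],
    [0,0,0,4,-3,-6,0],
    [0,0,0,7,-3,-9.5,0],
  ],
)

```text
time_s: 19.25
eef_pos: [487.6, -58.8, 84.5]
ee_rot: [0.17, 0.038, 0.985, -0.008]
force: [-0.4, -0.0, 0.9]
grip_width: -0.001
```

Emit:
move_arm(
  series=[
    [0,0,0,2,0,-2,0],
    [0,0,0,3,-2,-4,0],
    [0,0,0,3,-4,-5,0],
    [0,0,0,3,-4,-5,0],
    [0,0,0,3,-4,-5,0],
  ],
)

```text
time_s: 19.67
eef_pos: [439.8, -95.9, 122.3]
ee_rot: [0.17, 0.039, 0.985, -0.009]
force: [0.9, -0.6, 0.8]
grip_width: 0.006
```

```bash
python3 pic.py wrist w26; python3 pic.py scene c26; python3 pic.py side s26 270 150 370 240;python3 g.py 18 -50 21 20 0
```

```text
t 19.82 turn [-0.004 -0.009 -0.001] shift [-9.91  6.55 14.11] F [ 0.  -0.8 -0.4] g 0.0 fixpos [-122.7 -114.8  121.1] j [-0.57  0.13  2.1   0.27  0.62 -2.25]
```

View pics/w26.png

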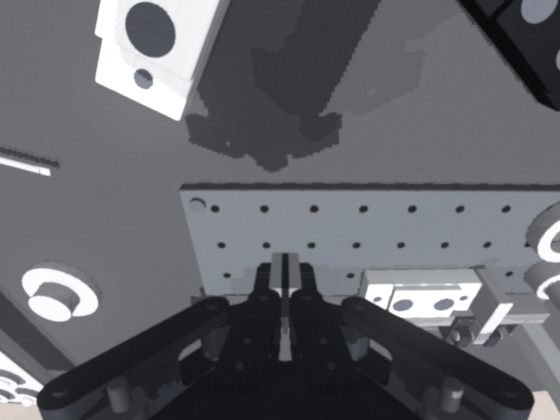

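View pics/c26.png

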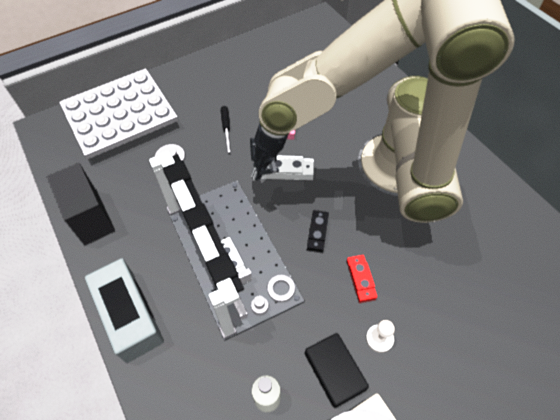

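View pics/s26c.png

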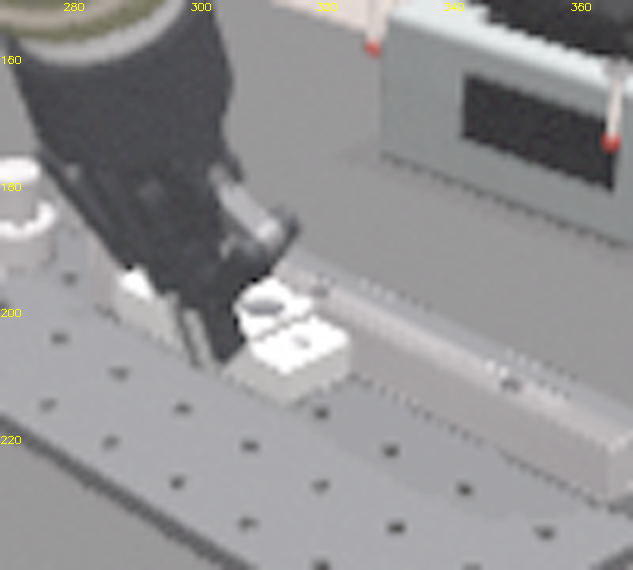

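The workpiece sits at the fence and stop (wrist about (420,295), stop about (495,315)). The other objects are where they were, the arm is clear and the force reads zero.

```bash
python3 -c "
from rig import job
print(job.finish_job())"
```

```text
the job is handed in; nothing more can be done
None
```

The job is handed in, at about 20 s on the robot's clock. The stop is fully down, and the workpiece lies against the fence with its end at the stop.

**Stop:** I pinched the raised flag, swung it over towards the robot, then pressed it home from above. It reached its hard limit at about 21 N, with its top where it should be to within about 2 mm. It was still down in the last pictures.

**Workpiece:** I pushed it to the fence with the open fingers, then slid it along the fence until it met the stop. I pressed it against the fence again, including once near each end, and finished with a light push towards the stop.

**Last checks:**
- **Contact:** Pressing near each end gave firm contact at about 9–10 N, at the same distance from the fence to within 0.2 mm. The last end push stopped at the same place as the first, to within about 0.2 mm, at 6 N.
- **Surroundings:** The pictures show no gap at the stop. The other objects had not visibly moved, and the arm was clear with the force reading near zero.

**Disagreements:**
- One wrist picture, taken before the last two fence presses, suggested the workpiece was skewed by about 0.5 degrees. That is close to what the image can resolve, and the contact readings afterwards did not support it.
- The wrist picture also sat about 4 mm off my fit of the fixture, evenly for fence and workpiece, so I judged flushness by comparing the two rather than by absolute position.
- One of the fence pushes reached 19 N, which was firmer than intended.

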